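# Load the coil pallet and tighten both lock screws

## Robot

A 6-joint arm with a two-finger parallel gripper is mounted at the origin on the work surface. World frame = base frame: x ahead of the robot, y to its left, z up, the work surface at z = 0. Lengths are in mm, angles in rad, forces in N, time in s.
With the tool pointing down it reaches from about 275 to 825 mm from the base axis. Payload 4.9 kg.
Tool frame: the origin (TCP) lies at the very end of the fingers, on their centre line; the grasp point (between the pads) lies 19 mm behind it; z points along the fingers, y is the direction in which the jaws open and shut (so a half turn about z gives the same grasp; the last joint's range is limited). The gripper opens to 85 mm and grips with 20 to 120 N. Pads are 22 mm wide; open, the fingers measure 114 mm over their backs; the gripper's body (76 mm by 85 mm) begins 54 mm behind the grasp point. The pads swing forward as they close: fully open they stand 13 mm farther back than shut.
Start: joints at [-1.48, 0.326, -0.193, 1.052, 0, 1.437], TCP at [122.612, -536.176, 231.281] pointing down, gripper open.
Joint ranges: [-2.65, 2.65], [-0.97, 1.79], [-1.3, 1.35], [-1.93, 2.1], [-1.47, 1.37], [-3.14, 3.14]. Speed limits (rad/s): [2.57, 2.57, 3.14, 3.14, 3.14, 3.14].

## Interface

Orientations are given as [roll, pitch, yaw] about the fixed x, y, z axes, in that order (R = Rz(yaw) Ry(pitch) Rx(roll)).
In Python, from bench import bot, solve_ik, imaging gives the robot as it stands. Calls block until the motion is done:
- bot.move_ptp(position, orientation): joint-space move of the TCP to a pose.
- bot.movel(position, rot=None, max_speed=150, threshold=None): straight line of the TCP; rot=None keeps the orientation; max_speed is the mean speed in mm/s. With threshold (N) it stops when the force on the tool has changed by that much, and returns True; else False.
- bot.move_j(angles): joint-space move.
- bot.grip(opening, effort=None): opening from 0.0 (shut) to 1.0 (fully open); effort is the grip in N (None keeps the last); returns when the fingers have stopped.
- bot.dwell(seconds).
- solve_ik(position, orientation): joint angles nearest the present ones, or None.
- bot.get_state(): the state.
- imaging.capture(name): name is "scene" or "top" or "wrist"; returns the picture (384x512x3 uint8, blue, green, red); there is no depth.
- imaging.camera_model(name): a dict with "K" (3x3 intrinsics, pixels), "position" and "rotation" of the camera in the world. Camera axes: x right, y up, looking along -z (the intrinsics and any distortion apply to the point x, -y, -z); pixel columns grow to the right and rows downward; lengths in mm; the calibration is good to about 2 mm. The wrist camera is an equidistant fisheye: a pixel r from the principal point sees the ray r / f radians off the axis. A picture is of the moment at which its call begins: read the wrist's pose just before it. camera_model takes no time and is no camera call; for the wrist camera it gives the pose at the moment of the call.
A pose or a line that the arm cannot do raises bot.IKError and nothing moves.
- bot.sign_off(): hands the job in, once; it reports no verdict.
The state is a dict: "t": time; "qpos": joint angles; "joint_velocities": joint speeds; "effort": joint torques, N m; "tcp_pos": TCP position; "orientation": TCP orientation; "contact_force": force on the tool from outside, world axes, zero at the start; "wrist_torque": the same for the moment, N m; "opening": opening from 0.0 (shut) to 1.0 (fully open).
Only numpy, scipy, OpenCV 4.12 (cv2) and the standard library are available. Lean on these libraries where they do the work, as an engineer would, in place of code of your own. Each camera call takes 0.05 s, during which the arm holds its last target.

## Task

Put every drum choke lying on the bench upright into a pocket of the soldering pallet, one to a pocket, right down to the floor. Once all are loaded, take the T-handled hex key from its stand and tighten both lock screws, hidden at the bottom of the bores in the pallet's two end bosses, in either order: turn the key until it drops fully into the socket, then turn the screw clockwise to its stop. Then put the key back upright in its stand, fully down, with every choke still seated, and leave the other things on the bench where they are.

Things in the scene. Friction and masses are not known exactly. Their poses are not given: they have to be found in the camera images.
- choke0_mid (a point): Drum choke (coil): squat upright cylinder, 30 mm diameter, 28 mm tall, dark ferrite flanges with copper winding between, about 50 g. Point: its centre, half-way up (14 mm above its underside); z is its axis. 2 to 4 of the four are present.
- choke1_mid (a point): Drum choke (coil): squat upright cylinder, 30 mm diameter, 28 mm tall, dark ferrite flanges with copper winding between, about 50 g. Point: its centre, half-way up (14 mm above its underside); z is its axis. 2 to 4 of the four are present.
- choke2_mid (a point): Drum choke (coil): squat upright cylinder, 30 mm diameter, 28 mm tall, dark ferrite flanges with copper winding between, about 50 g. Point: its centre, half-way up (14 mm above its underside); z is its axis. 2 to 4 of the four are present.
- choke3_mid (a point): Drum choke (coil): squat upright cylinder, 30 mm diameter, 28 mm tall, dark ferrite flanges with copper winding between, about 50 g. Point: its centre, half-way up (14 mm above its underside); z is its axis. 2 to 4 of the four are present.
- pocket0 (a point): Round pocket in the fixed pallet, 34 mm diameter, 12 mm deep. Point: centre of its floor, 13 mm above the bench; the pallet's top is at 25 mm, so a seated choke stands 16 mm proud. The four pockets lie in a row along y, 46 mm apart; x is across the pallet (70 mm).
- pocket1 (a point): Round pocket in the fixed pallet, 34 mm diameter, 12 mm deep. Point: centre of its floor, 13 mm above the bench; the pallet's top is at 25 mm, so a seated choke stands 16 mm proud. The four pockets lie in a row along y, 46 mm apart; x is across the pallet (70 mm).
- pocket2 (a point): Round pocket in the fixed pallet, 34 mm diameter, 12 mm deep. Point: centre of its floor, 13 mm above the bench; the pallet's top is at 25 mm, so a seated choke stands 16 mm proud. The four pockets lie in a row along y, 46 mm apart; x is across the pallet (70 mm).
- pocket3 (a point): Round pocket in the fixed pallet, 34 mm diameter, 12 mm deep. Point: centre of its floor, 13 mm above the bench; the pallet's top is at 25 mm, so a seated choke stands 16 mm proud. The four pockets lie in a row along y, 46 mm apart; x is across the pallet (70 mm).
- bore_a (a point): Centre of the mouth of the 19 mm round bore in the square boss at one end of the pallet (66 x 60 mm, top 45 mm above the bench); axes as the pallet's. Lock screw a is at its bottom: hexagon socket 14.9 mm across flats, 12 mm deep, rim 20 mm below the mouth. The hexagon's angle differs at each start, is not told and is unrelated to the joint value.
- bore_b (a point): Centre of the mouth of the 19 mm round bore in the square boss at one end of the pallet (66 x 60 mm, top 45 mm above the bench); axes as the pallet's. Lock screw b is at its bottom: hexagon socket 14.9 mm across flats, 12 mm deep, rim 20 mm below the mouth. The hexagon's angle differs at each start, is not told and is unrelated to the joint value.
- screw_a (a joint): Turn of lock screw a, rad; grows clockwise seen from above. It has a solid stop at 1.9 (tight) and another at 0; starts between 0.2 and 0.8, loose. It turns against a friction of about 0.12 N m and stays where it is left.
- screw_b (a joint): Turn of lock screw b, rad; grows clockwise seen from above. It has a solid stop at 1.9 (tight) and another at 0; starts between 0.2 and 0.8, loose. It turns against a friction of about 0.12 N m and stays where it is left.
- key_bar (a point): Middle of the hex key's T-bar: black, 80 mm long (along x), 14 wide, 16 tall; z is the key's axis, up. 150 g. Below it: 12 mm round shank, collar (30 mm diameter, underside 45 mm above the tip), hexagon 14 mm across flats, corners on x, last 4 mm tapered: on a misaligned socket it sinks only about 3 mm; turned to match within about 7 degrees it drops in 12 mm.
- key_tip (a point): Tip of the hexagon of the same key, on its axis, 98 mm below key_bar. Fully in a screw it is 32 mm below the bore's mouth (13 mm above the bench).
- stand_mouth (a point): Centre of the mouth (22 mm diameter, 50 mm deep) in the top of the key's stand, a fixed grey block of 60 x 60 x 55 mm; the point is 55 mm above the bench. The key stands in it upright with its collar resting on the top, its tip 45 mm below the mouth.
- reel: Bystander: reel, 64 mm diameter, 58 mm tall, upright; origin under its centre.
- flux: Bystander: bottle, 44 mm diameter, 100 mm tall; origin under its centre.
- tape: Bystander: roll of tape lying flat, 70 mm diameter, 19 mm tall; origin under its centre.
- tin: Bystander: small closed tin, 50 mm diameter, 35 mm tall; origin under its centre.
- driver: Bystander: screwdriver lying on the bench, about 200 mm long; origin under its middle.

How it is judged (in metres and radians):
On the way, in this order (a step that is already met when the one before it is completed fails the run):
1. every choke on the bench is upright in a pocket ((horizontal distance between choke0_mid and pocket0 below 0.006 m or horizontal distance between choke0_mid and pocket1 below 0.006 m or horizontal distance between choke0_mid and pocket2 below 0.006 m or horizontal distance between choke0_mid and pocket3 below 0.006 m) and height (world z) of each of choke0_mid, choke1_mid, choke2_mid, choke3_mid below 0.032 m and angle between each of choke0_mid, choke1_mid, choke2_mid, choke3_mid's own z axis and vertical below 0.17 rad and (horizontal distance between choke1_mid and pocket0 below 0.006 m or horizontal distance between choke1_mid and pocket1 below 0.006 m or horizontal distance between choke1_mid and pocket2 below 0.006 m or horizontal distance between choke1_mid and pocket3 below 0.006 m) and (horizontal distance between choke2_mid and pocket0 below 0.006 m or horizontal distance between choke2_mid and pocket1 below 0.006 m or horizontal distance between choke2_mid and pocket2 below 0.006 m or horizontal distance between choke2_mid and pocket3 below 0.006 m) and (horizontal distance between choke3_mid and pocket0 below 0.006 m or horizontal distance between choke3_mid and pocket1 below 0.006 m or horizontal distance between choke3_mid and pocket2 below 0.006 m or horizontal distance between choke3_mid and pocket3 below 0.006 m)), for 0.2 s.
2. the hex key has dropped fully into the socket of either screw (((horizontal distance between key_tip and bore_a below 0.004 m and height (world z) of key_tip below 0.0165 m) or (horizontal distance between key_tip and bore_b below 0.004 m and height (world z) of key_tip below 0.0165 m))), for 0.2 s.
3. with the key in it that screw is turned clockwise to its stop ((((horizontal distance between key_tip and bore_a below 0.004 m and height (world z) of key_tip below 0.0165 m) and value of joint screw_a above 1.78 rad) or ((horizontal distance between key_tip and bore_b below 0.004 m and height (world z) of key_tip below 0.0165 m) and value of joint screw_b above 1.78 rad))), for 0.2 s.
4. with the key in the other screw that one is turned to its stop too (value of joint each of screw_a, screw_b above 1.78 rad and ((horizontal distance between key_tip and bore_a below 0.004 m and height (world z) of key_tip below 0.0165 m) or (horizontal distance between key_tip and bore_b below 0.004 m and height (world z) of key_tip below 0.0165 m))), for 0.2 s.
At the end, for the whole second after the job is handed in: Every choke upright (within 10 deg) in a pocket, within 6 mm of its centre and under 5 mm too high; both screws above 1.78 rad; hex key upright (within 8 deg) in its stand, tip within 8 mm of the hole axis and 6 mm of full depth (all of step 1 and value of joint each of screw_a, screw_b above 1.78 rad and horizontal distance between key_tip and stand_mouth below 0.008 m and height (world z) of key_tip below 0.016 m and angle between key_tip's own z axis and vertical below 0.15 rad); the robot touches nothing.
It fails at once if the bystander reel is moved by more than 30 mm (distance of reel from where it was at the start of the episode above 0.03 m).
It fails at once if the bystander flux is moved by more than 30 mm (distance of flux from where it was at the start of the episode above 0.03 m).
It fails at once if the bystander tape is moved by more than 30 mm (distance of tape from where it was at the start of the episode above 0.03 m).
It fails at once if the bystander tin is moved by more than 30 mm (distance of tin from where it was at the start of the episode above 0.03 m).
It fails at once if the bystander driver is moved by more than 30 mm (distance of driver from where it was at the start of the episode above 0.03 m).
Of choke0, choke1, choke2, choke3 only 2 to 4 are there at a start; the rules pass over those that are not, and their reading is None.
At some moment in a run one of choke0, choke1, choke2, choke3 may be knocked a few centimetres aside while the robot is not near it.
It also fails if it takes over 210 s, if anything falls off the work surface, if the arm or the gripper's body presses on something with over 40 N, if the wrist force passes 120 N, or if a joint passes its speed limit or range.

## Working session

There is one attempt and no reset: what is moved stays moved. The work goes in short steps, each a Python script; the robot and the scene stay as the last script left them, time stands still between calls to the robot, and variables do not carry over. Pictures are saved under pics/ and viewed, and the job is handed in when it is done.

```bash
ls; mkdir -p pics
python3 - <<'E'
from bench import bot, imaging
import cv2
s=bot.get_state(); print(s)
for n in ("scene","top","wrist"):
    m=imaging.camera_model(n); print(n,m)
    cv2.imwrite(f"pics/{n}0.png",imaging.capture(n))
E
```

```text
pics
{'t': 0.0, 'qpos': array([-1.48019461e+00,  3.26923006e-01, -1.93561935e-01,  1.05202083e+00,
       -3.48012108e-06,  1.43666141e+00]), 'joint_velocities': array([ 5.67487601e-04, -1.37176565e-03,  5.81924139e-04,  3.02858832e-04,
       -8.65418491e-04,  6.42046330e-05]), 'effort': array([-1.18240572e-03, -4.43398976e+01,  2.62440419e+01,  1.56238623e-02,
       -2.48094921e-04, -1.23095757e-05]), 'tcp_pos': array([ 122.55965374, -535.57912645,  230.52154508]), 'orientation': array([-3.13989810e+00, -2.25159646e-04,  2.24736448e-01]), 'contact_force': array([ 0.12326529, -0.29692269, -0.35886618]), 'wrist_torque': array([-0.00606485, -0.03007236,  0.07840168]), 'opening': 1.0001983230726172}
scene {'K': array([[439.2578435 ,   0.        , 258.70432085],
       [  0.        , 439.2578435 , 187.56618631],
       [  0.        ,   0.        ,   1.        ]]), 'position': array([1072.84307562,  255.61119801, 1081.85427498]), 'rotation': array([ 0.57267421, -0.01353132,  2.06287205])}
top {'K': array([[481.33518825,   0.        , 262.24929591],
       [  0.        , 481.33518825, 199.28034993],
       [  0.        ,   0.        ,   1.        ]]), 'position': array([ 327.21496515,  -27.08937273, 1443.89632342]), 'rotation': array([ 0.14665139,  0.00932263, -1.59218063])}
wrist {'K': array([[297.31863964,   0.        , 252.5339296 ],
       [  0.        , 297.31863964, 194.33319233],
       [  0.        ,   0.        ,   1.        ]]), 'position': array([ 186.25548492, -522.98930075,  373.84019215]), 'rotation': array([-2.59683928e-01,  1.23841872e-03, -1.34504013e+00])}
```

View pics/scene0.png

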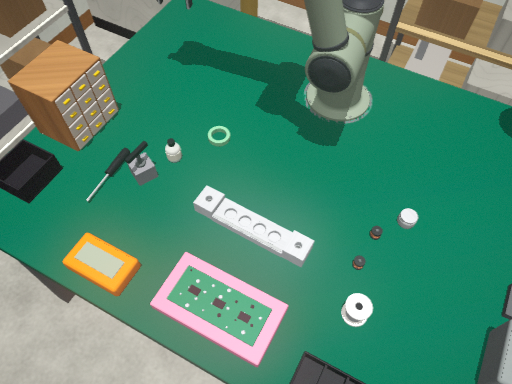

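View pics/top0.png

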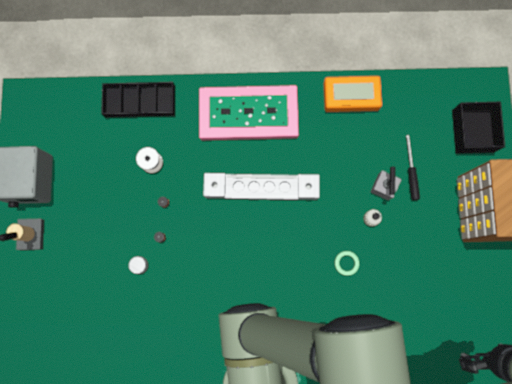

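View pics/wrist0.png

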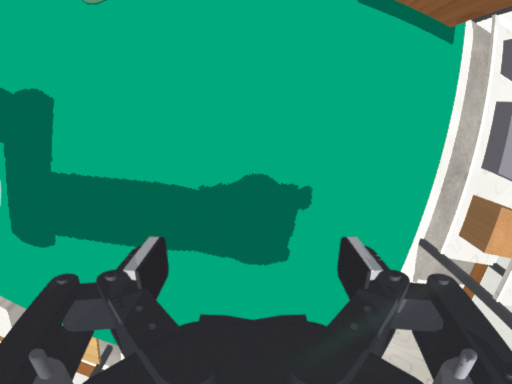

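The top and scene views show two chokes near top-view pixels (165,202) and (160,237). The pallet is centred near (262,186) with bores at about (214,184) and (309,185), and the key stand is near (387,183). I'll localise these coarsely.

```bash
cat > h.py <<'E'
import numpy as np, cv2
from scipy.spatial.transform import Rotation as R
from bench import bot, solve_ik, imaging
def cam(n):
    m=imaging.camera_model(n); return dict(K=m["K"],p=np.array(m["position"]),R=R.from_euler('xyz',m["rotation"]).as_matrix(),fish=n=="wrist")
def ray(c,uv):
    K=c["K"];x=(uv[0]-K[0,2])/K[0,0];y=(uv[1]-K[1,2])/K[1,1]
    if c["fish"]:
        t=np.hypot(x,y); s=np.sin(t)/t if t>1e-9 else 1; d=np.array([x*s,y*s,np.cos(t)])
    else: d=np.array([x,y,1.])
    d=np.array([d[0],-d[1],-d[2]]); d=c["R"]@d
    return d/np.linalg.norm(d)
def onz(c,uv,z):
    d=ray(c,uv); return c["p"]+d*(z-c["p"][2])/d[2]
def proj(c,P):
    d=c["R"].T@(np.asarray(P,float)-c["p"]); d=np.array([d[0],-d[1],-d[2]])
    if c["fish"]:
        r=np.hypot(d[0],d[1]); t=np.arctan2(r,d[2]); q=d[:2]/max(r,1e-9)*t
    else: q=d[:2]/d[2]
    return q*c["K"][0,0]+c["K"][:2,2]
def shot(n,name=None):
    c=cam(n); im=imaging.capture(n)
    if name: cv2.imwrite(f"pics/{name}.png",im)
    return c,im
def rep():
    s=bot.get_state(); print("t%.1f"%s["t"],s["tcp_pos"].round(1),s["orientation"].round(3),"F",np.round(s["contact_force"],1),"T",np.round(s["wrist_torque"],2),"op%.3f"%s["opening"])
    return s
DOWN=lambda yaw:[np.pi,0,yaw]
E
python3 - <<'E'
from h import *
ct=cam("top")
for n,uv,z in [("ch",(165,202),28),("ch",(160,237),28),("boreL",(214,184.5),45),("boreR",(309,185.5),45),("stand",(387,183),90),("reel",(149,160),30),("tin",(137,265),20),("flux",(373,217),50),("tape",(347,263),10)]:
    P=onz(ct,uv,z); print(n,P.round(1), proj(cam("scene"),P).round(0))
E
python3 - <<'E'
import cv2,numpy as np
a=cv2.imread('pics/top0.png');b=cv2.imread('pics/scene0.png')
cv2.imwrite('pics/z0.png',np.hstack([cv2.resize(a[150:280,120:250],(390,390),interpolation=2),cv2.resize(b[120:250,60:190],(390,390),interpolation=2)]))
E
```

```text
ch [535.  271.2  28. ] [356. 257.]
ch [431.2 285.1  28. ] [375. 228.]
boreL [581.5 123.1  45. ] [298. 244.]
boreR [ 572.  -157.1   45. ] [208. 197.]
stand [ 566.2 -375.3   90. ] [141. 155.]
reel [663.7 320.1  30. ] [356. 309.]
tin [351.  353.8  20. ] [408. 217.]
flux [ 474.  -339.1   50. ] [173. 146.]
tape [ 343.7 -264.1   10. ] [218. 135.]
```

View pics/z0.png

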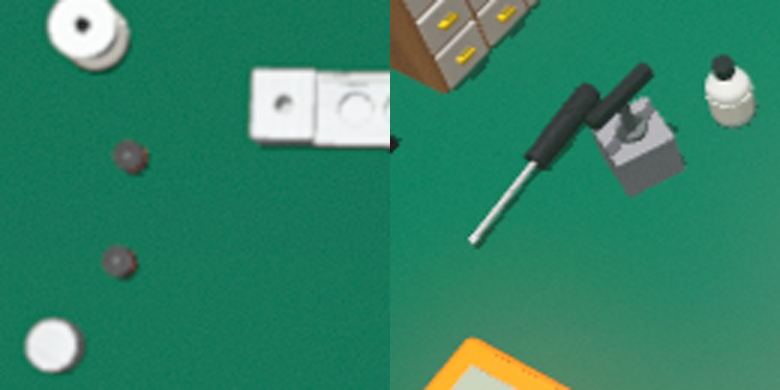

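Two chokes are present, at about (535,271) and (431,285), and both views agree. Next I'll refine with the wrist camera, starting over the chokes.

Run:
```python
from h import *
c=cam("wrist"); s=bot.get_state()
Rt=R.from_euler('xyz',s["orientation"]).as_matrix()
print("cam in tool",Rt.T@(c["p"]-s["tcp_pos"]), "view dir in tool",Rt.T@c["R"]@[0,0,-1])
import math
for yaw in (0,1.5708,-1.5708,3.1):
    for p in ([480,278,230],[572,-17,230],[566,-375,230]):
        print(yaw,p,np.round(solve_ik(p,DOWN(yaw)),2) if solve_ik(p,DOWN(yaw)) is not None else None)
bot.move_ptp([430,278,250],DOWN(0)); rep()
shot("wrist","w1"); shot("top","t1")
```

```text
cam in tool [  64.925138      1.65610369 -143.26603155] view dir in tool [-2.56996909e-01  5.61204302e-04  9.66412062e-01]
0 [480, 278, 230] [ 0.39  0.34 -0.18  1.05  0.   -2.75]
0 [572, -17, 230] [-0.16  0.37 -0.13  1.07  0.    2.98]
0 [566, -375, 230] [-0.69  0.57  0.19  1.19  0.    2.45]
1.5708 [480, 278, 230] [ 0.39  0.34 -0.18  1.05  0.    1.96]
1.5708 [572, -17, 230] [-0.16  0.37 -0.13  1.07  0.    1.41]
1.5708 [566, -375, 230] [-0.69  0.57  0.19  1.19  0.    0.88]
-1.5708 [480, 278, 230] [ 0.39  0.34 -0.18  1.05  0.   -1.18]
-1.5708 [572, -17, 230] [-0.16  0.37 -0.13  1.07  0.   -1.73]
-1.5708 [566, -375, 230] [-0.69  0.57  0.19  1.19  0.   -2.26]
3.1 [480, 278, 230] [ 0.39  0.34 -0.18  1.05  0.    0.43]
3.1 [572, -17, 230] [-0.16  0.37 -0.13  1.07  0.   -0.12]
3.1 [566, -375, 230] [-0.69  0.57  0.19  1.19  0.   -0.65]
t3.6 [430.3 277.7 250. ] [ 3.141e+00 -0.000e+00 -1.000e-03] F [ 0.3 -0.3 -0.1] T [ 0.04 -0.01 -0.04] op0.998
```

View pics/w1.png

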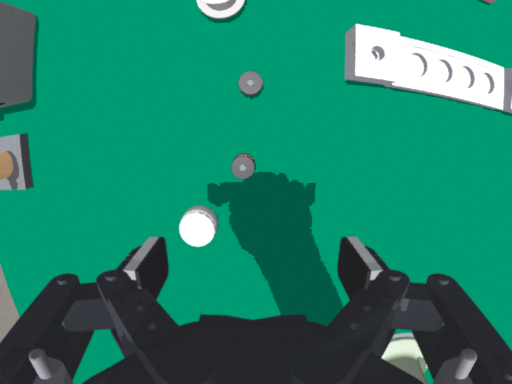

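View pics/t1.png

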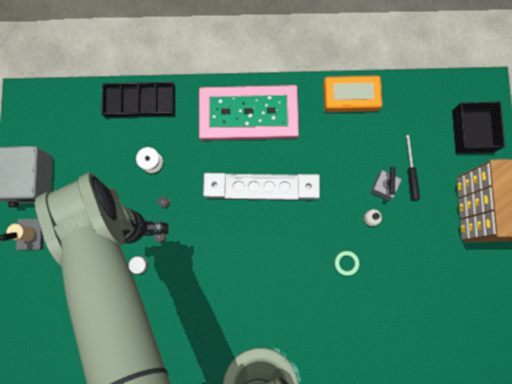

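The wrist view shows the two chokes at (250,83) and (242,167) and the pallet at upper right. No other chokes are visible. Next: closer shots with the jaws' yaw set for placing, over each choke, the pallet and the key.

```bash
python3 - <<'E'
from h import *
Y=np.pi/2
for n,p in [("wB",[431,235,180]),("wA",[535,221,180])]:
    bot.move_ptp(p,DOWN(Y)); bot.dwell(0.3); rep(); c,_=shot("wrist",n); np.save(n+".npy",[c["p"],*c["R"]])
for n,p in [("wP1",[577,60,230]),("wP2",[577,-60,230]),("wP3",[577,-190,230]),]:
    bot.move_ptp(p,DOWN(Y)); bot.dwell(0.3); rep(); c,_=shot("wrist",n); np.save(n+".npy",[c["p"],*c["R"]])
E
python3 -c "
import cv2,numpy as np
I=[cv2.imread(f'pics/{n}.png')[:260] for n in ('wB','wA','wP1','wP2')]
cv2.imwrite('pics/z1.png',cv2.resize(np.vstack([np.hstack(I[:2]),np.hstack(I[2:])]),(800,406)))"
```

```text
t7.8 [431. 235. 180.] [3.142 0.    1.571] F [-0.5 -0.2 -1.2] T [-0.03  0.05  0.  ] op1.004
t8.7 [534.2 221.3 180.3] [-3.142 -0.     1.572] F [0.4 0.3 1.7] T [0.01 0.02 0.05] op1.001
t9.8 [576.5  61.3 229.6] [-3.141 -0.     1.573] F [ 0.7 -0.2 -0.2] T [-0.01 -0.01  0.01] op1.004
t10.7 [577.  -58.9 230. ] [-3.142 -0.     1.573] F [ 0.6 -0.4  0.6] T [ 0.02 -0.02 -0.01] op1.002
t11.6 [ 577.2 -188.8  230.1] [ 3.142 -0.     1.573] F [ 0.2 -0.6  0.6] T [0.04 0.01 0.07] op0.996
```

View pics/z1.png

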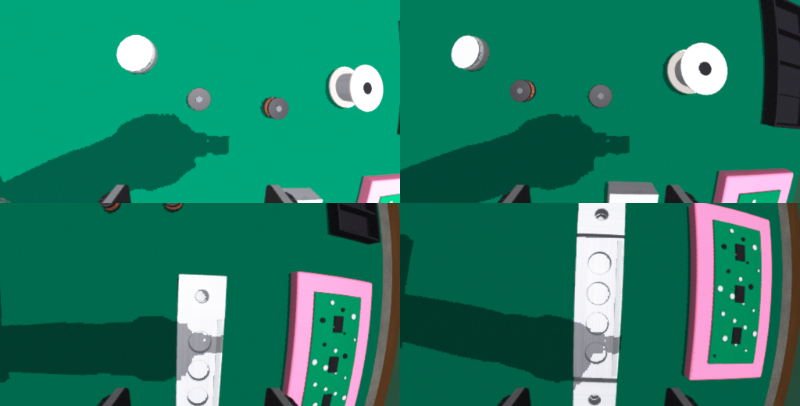

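View pics/wP2.png

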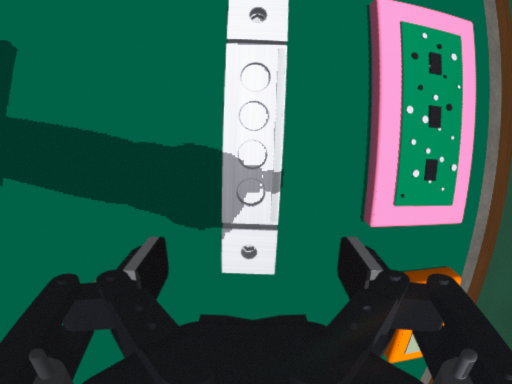

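View pics/wP3.png

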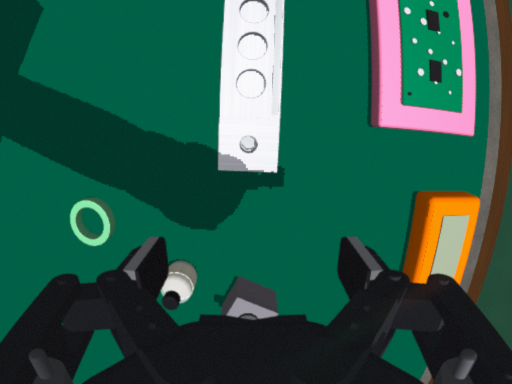

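In wP2 the pallet shows bores at about (258,14) and (249,252), with pockets at (255,77), (254,116), (252,154) and (251,192). I'll measure the pocket rims and choke tops to sub-pixel accuracy.

```bash
cat >> h.py <<'E'
def loadcam(n):
    a=np.load(n+".npy"); c=cam("wrist"); c["p"]=a[0]; c["R"]=a[1:]; return c
def chokes(im):
    "centres of grey top faces"
    hsv=cv2.cvtColor(im,cv2.COLOR_BGR2HSV); m=((hsv[...,1]<70)&(hsv[...,2]>60)&(hsv[...,2]<140)).astype(np.uint8)*255
    m[235:]=0; m=cv2.morphologyEx(m,cv2.MORPH_CLOSE,np.ones((3,3)))
    out=[]
    for k in cv2.findContours(m,cv2.RETR_EXTERNAL,cv2.CHAIN_APPROX_NONE)[0]:
        a=cv2.contourArea(k); (x,y),(w,h),_=e=cv2.minAreaRect(k)
        if 250<a<1500 and max(w,h)/min(w,h)<1.35 and a/(w*h)>0.7: out.append((x,y,w,h,a))
    return out
E
python3 - <<'E'
from h import *
for n in("wB","wA"):
    im=cv2.imread(f"pics/{n}.png"); c=loadcam(n)
    for r in chokes(im): print(n,np.round(r,1),onz(c,r[:2],28).round(1))
im=cv2.imread("pics/wP2.png")
for n in("wP2","wP3"):
    im=cv2.imread(f"pics/{n}.png"); g=cv2.cvtColor(im,cv2.COLOR_BGR2GRAY)
    C=cv2.HoughCircles(cv2.resize(g,None,fx=4,fy=4,interpolation=2),cv2.HOUGH_GRADIENT_ALT,1.5,60,param1=150,param2=0.7,minRadius=25,maxRadius=80)
    c=loadcam(n)
    for x,y,r in C[0]:
        x,y,r=(x+.5)/4-.5,(y+.5)/4-.5,r/4
        if 200<x<300: print(n,x,y,r,onz(c,(x,y),25).round(1),onz(c,(x,y),45).round(1))
cv2.imwrite("pics/z2.png",cv2.resize(cv2.imread("pics/wP2.png")[0:270,190:320],None,fx=2.2,fy=2.2,interpolation=2))
E
```

```text
wB [355.5 138.   25.   28.  558.5] [537.6 279.8  28. ]
wA [256.5 123.   28.   29.  628.5] [538.5 278.6  28. ]
wA [156.  116.   26.   30.  558.5] [436.4 288.2  28. ]
wP2 254.25 115.125 14.9386635 [579.5   6.5  25. ] [579.3   6.4  45. ]
wP2 252.0 154.875 14.696469 [577.  -40.3  25. ] [577.  -37.8  45. ]
wP2 254.625 78.375 15.925556 [579.8  49.8  25. ] [579.6  47.2  45. ]
wP2 254.625 78.375 13.84009 [579.8  49.8  25. ] [579.6  47.2  45. ]
wP2 257.625 15.75 8.473761 [583.1 127.7  25. ] [582.8 120.6  45. ]
wP2 249.0 191.25 13.37378 [573.5 -84.6  25. ] [573.7 -79.5  45. ]
wP2 249.0 191.25 11.6310215 [573.5 -84.6  25. ] [573.7 -79.5  45. ]
wP2 248.25 252.0 7.4065814 [ 572.4 -165.8   25. ] [ 572.7 -156.    45. ]
wP3 251.25 84.0 14.852982 [576.1 -86.8  25. ] [576.1 -89.   45. ]
wP3 252.0 46.875 13.244376 [576.8 -41.9  25. ] [576.8 -46.7  45. ]
wP3 248.625 143.25 8.751761 [ 573.1 -156.5   25. ] [ 573.4 -154.7   45. ]
wP3 252.0 46.875 15.322577 [576.8 -41.9  25. ] [576.8 -46.7  45. ]
```

View pics/z2.png

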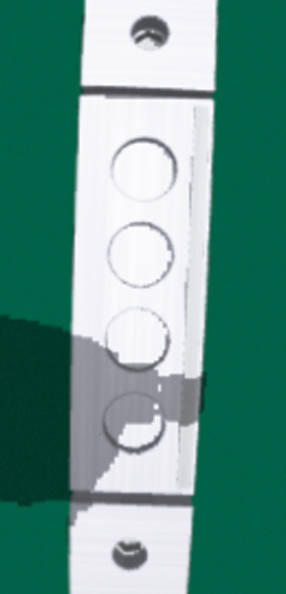

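Choke A measures (538.5,278.6) and B about (436,288). Pocket centres from the rims are near y = 50, 6, -41 and -87, and they sit on the bore line. I'll pre-squeeze choke A in the perpendicular direction to centre it, which also calibrates the camera bias, then grasp it.

```bash
python3 - <<'E'
from h import *
x,y=538,279
bot.move_ptp([x,y,70],DOWN(0)); 
print(bot.movel([x,y,9],max_speed=100,threshold=8)); rep()
bot.grip(0.0,20); rep()
shot("wrist","gA0")
bot.grip(0.65); 
bot.movel([x,y,45]); bot.move_ptp([x,y,45],DOWN(np.pi/2)); bot.movel([x,y,8],max_speed=100,threshold=8)
shot("wrist","gA1")
bot.grip(0.0,40); rep()
shot("wrist","gA2")
E
python3 -c "
import cv2,numpy as np
I=[cv2.imread(f'pics/{n}.png')[130:330,100:410] for n in ('gA0','gA1','gA2')]
cv2.imwrite('pics/z3.png',cv2.resize(np.hstack(I),(800,172)))"
```

```text
False
t15.7 [538.4 279.1   9.3] [-3.141e+00 -1.000e-03 -0.000e+00] F [-0.3 -0.1 -0.8] T [ 0.01 -0.   -0.04] op1.000
t16.2 [538.3 279.2   9.5] [-3.141e+00 -1.000e-03  0.000e+00] F [-0.2  0.3  4.3] T [-0.01  0.12 -0.01] op0.343
t21.9 [538.8 279.3   9. ] [ 3.140e+00 -1.000e-03  1.571e+00] F [-0.4 -0.7  5.7] T [-0.01  0.06  0.05] op0.333
```

View pics/z3.png

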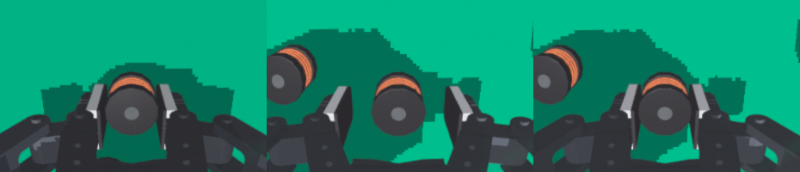

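The choke is held squarely and centred between the pads. Placing it in the pocket at about (578,6).

```bash
python3 - <<'E'
from h import *
x,y=578.8,5.8; Y=np.pi/2
s=bot.get_state(); bot.movel([s["tcp_pos"][0],s["tcp_pos"][1],90])
bot.move_ptp([x,y,90],DOWN(Y)); shot("wrist","pA0")
bot.movel([x,y,50]); rep()
hit=bot.movel([x,y,25.5],max_speed=40,threshold=8); print(hit); rep(); shot("wrist","pA1")
E
python3 -c "
import cv2,numpy as np
I=[cv2.imread(f'pics/{n}.png')[60:330,100:410] for n in ('pA0','pA1')]
cv2.imwrite('pics/z4.png',cv2.resize(np.hstack(I),(800,348)))"
```

```text
t24.1 [578.3   6.9  49.7] [-3.14  -0.     1.572] F [0.  0.6 0.3] T [ 0.   -0.03 -0.05] op0.331
True
t24.6 [578.2   6.1  31.6] [-3.141e+00 -1.000e-03  1.571e+00] F [ 0.  -0.9  0.1] T [ 0.03 -0.01 -0.04] op0.335
```

View pics/z4.png

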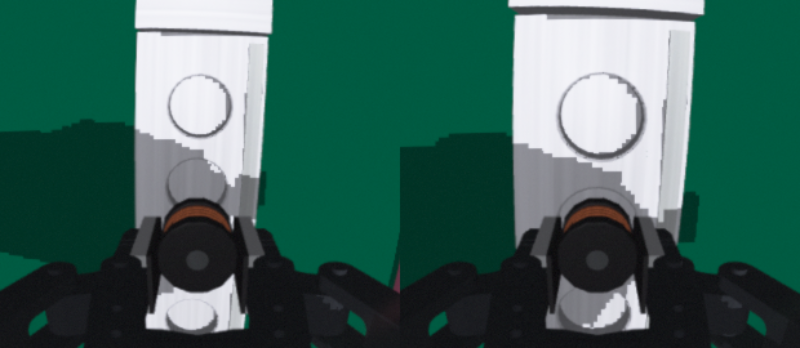

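Run:
```python
from h import *
s=rep(); c=cam("wrist"); im=cv2.imread("pics/pA1.png")
t=s["tcp_pos"]
im=cv2.resize(im,None,fx=4,fy=4,interpolation=2)
a=np.linspace(0,2*np.pi,60)
def draw(cx,cy,z,r,col):
    q=np.array([proj(c,[cx+r*np.cos(k),cy+r*np.sin(k),z]) for k in a])*4+1.5
    cv2.polylines(im,[q.round().astype(np.int32)],True,col,1)
draw(578.8,5.8,25,17,(0,0,255)); draw(580.4,52,25,17,(0,0,255))
b=t[2]-9
draw(t[0],t[1],b,15,(255,0,0)); draw(t[0],t[1],b+28,15,(0,255,0))
cv2.imwrite("pics/z5.png",im[4*60:4*260,4*165:4*345])
```

```text
t24.7 [578.3   6.   31.9] [-3.141e+00 -1.000e-03  1.571e+00] F [ 0.3  0.2 -0.6] T [-0.01 -0.    0.01] op0.334
```

View pics/z5.png

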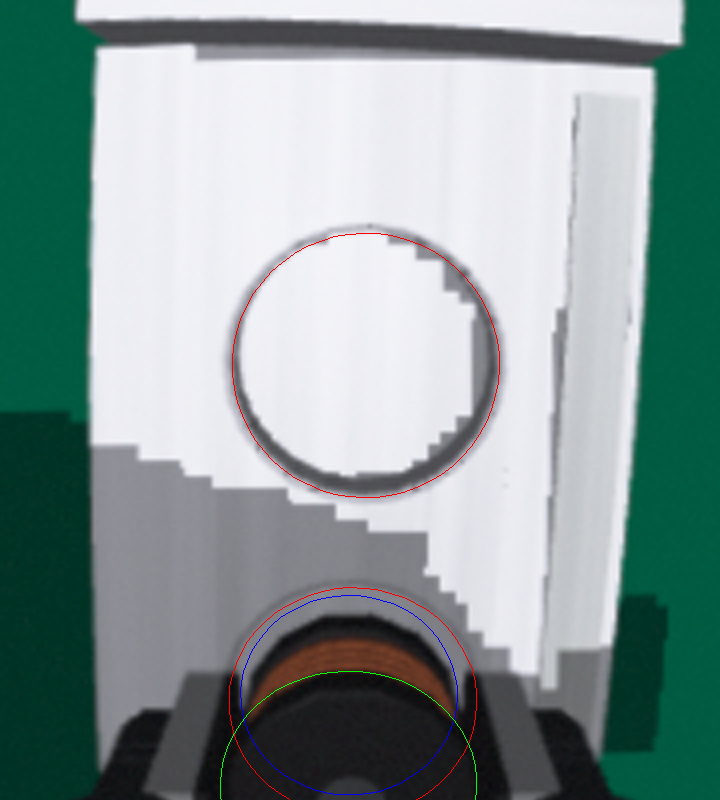

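The overlay shows the held choke about 3 mm to the -y side of the pocket, with a larger gap at the far rim than expected, so it is resting on the rim. I'll shift it +y and retry.

Run:
```python
from h import *
x,y=578.8,9.0
bot.movel([x,y-3,40]);bot.movel([x,y,36],max_speed=60); bot.dwell(0.3)
hit=bot.movel([x,y,25],max_speed=25,threshold=6); print(hit); bot.dwell(0.2);rep(); shot("wrist","pA2")
im=cv2.imread("pics/pA2.png"); cv2.imwrite("pics/z6.png",cv2.resize(im[60:300,165:345],None,fx=2.5,fy=2.5,interpolation=2))
```

```text
True
t26.1 [578.5   9.   24.8] [-3.141e+00 -1.000e-03  1.571e+00] F [-0.6 -0.3  5.9] T [-0.03  0.05  0.07] op0.335
```

View pics/z6.png

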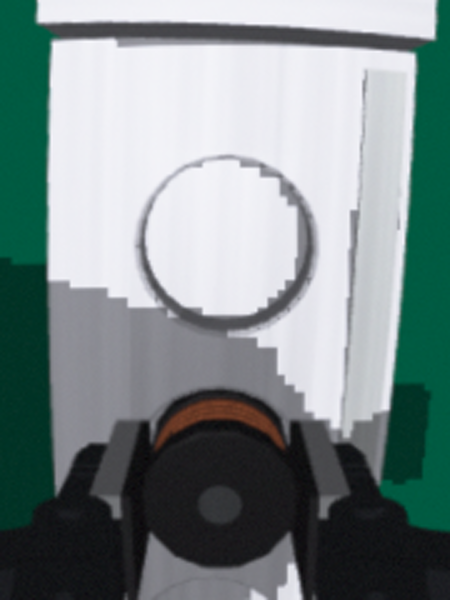

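It has gone in; the rim gap has closed and z reached 24.8. Releasing, then fetching choke B.

Run:
```python
from h import *
bot.grip(0.6); rep(); bot.movel([578.8,9,110]); 
x,y=436,289
bot.move_ptp([x,y-57,180],DOWN(np.pi/2)); bot.dwell(.3); rep(); c,im=shot("wrist","vB")
for r in chokes(im): print(np.round(r,1),onz(c,r[:2],28).round(1))
c,im=shot("scene","s2")
cv2.imwrite("pics/z7.png",np.hstack([cv2.imread("pics/vB.png")[:300],cv2.resize(im[150:300,180:420],(480,300))])[:, :800])
```

```text
t26.5 [577.6   9.1  24. ] [-3.139e+00 -1.000e-03  1.571e+00] F [ 0.5  0.3 -0.2] T [-0.01 -0.01 -0.05] op0.600
t28.6 [436.5 231.3 179.7] [-3.141  0.     1.569] F [-0.6  1.  -0.4] T [ 0.02 -0.02 -0.  ] op0.594
```

View pics/z7.png

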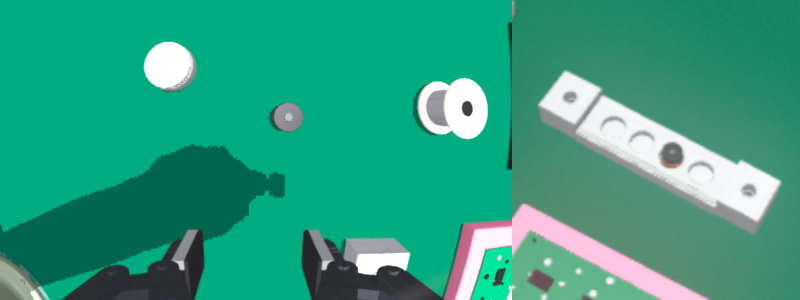

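Choke A is in its pocket. Choke B has been knocked aside and now shows at (287,117), about 35 mm further in +x. Re-measuring and grasping it.

```bash
sed -i 's/<140)).astype/<165)).astype/' h.py
python3 - <<'E'
from h import *
c,im=shot("wrist","vB2"); R_=chokes(im)
for r in R_: print(np.round(r,1),onz(c,r[:2],28).round(1))
P=onz(c,R_[0][:2],28) if len(R_)==1 else None
if P is not None and 440<P[0]<520:
    x,y=P[0],P[1]+1.5
    bot.move_ptp([x,y,60],DOWN(0)); bot.movel([x,y,9],max_speed=100,threshold=8); rep()
    bot.grip(0.0,20); rep(); bot.grip(0.65)
    bot.movel([x,y,45]); bot.move_ptp([x,y,45],DOWN(np.pi/2)); bot.movel([x,y,8],max_speed=100,threshold=8)
    bot.grip(0.0,40); rep(); c,im=shot("wrist","gB")
    cv2.imwrite("pics/z8.png",im)
E
```

```text
[287.5 117.   28.   29.  645. ] [471.3 295.1  28. ]
t33.3 [471.4 296.7   9.1] [-3.142 -0.    -0.   ] F [-0.6  0.4  0.1] T [-0.   -0.01 -0.01] op0.597
t33.6 [472.  296.9   9.9] [-3.141e+00 -2.000e-03 -0.000e+00] F [-0.4  0.5  4.9] T [-0.01  0.11  0.02] op0.341
t39.1 [472.  296.9   8.9] [ 3.140e+00 -1.000e-03  1.571e+00] F [-0.4 -0.3  5.8] T [ 0.01  0.07 -0.01] op0.331
```

View pics/z8.png

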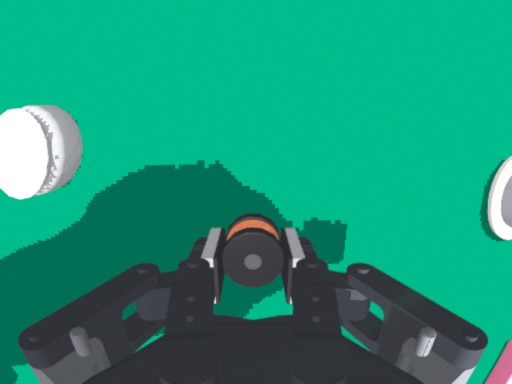

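Choke B is held centred. Placing it one pitch (+46 mm) along from A.

Run:
```python
from h import *
x,y=580.4,55
s=bot.get_state(); bot.movel([s["tcp_pos"][0],s["tcp_pos"][1],90])
bot.move_ptp([x,y,90],DOWN(np.pi/2))
bot.movel([x,y,36]); bot.dwell(0.3)
hit=bot.movel([x,y,25],max_speed=25,threshold=6); print(hit); bot.dwell(0.2);s=rep(); c,im=shot("wrist","pB")
if s["tcp_pos"][2]<26.5:
    bot.grip(0.6); bot.movel([x,y,120]); bot.move_ptp([578,-25,180],DOWN(np.pi/2)); bot.dwell(.2); rep(); c,im=shot("wrist","pB")
    np.save("pB.npy",[c["p"],*c["R"]])
cv2.imwrite("pics/z9.png",im)
```

```text
True
t42.4 [580.1  54.9  24.8] [-3.141  0.     1.571] F [-0.4  0.2  5.5] T [-0.01  0.03 -0.01] op0.336
t44.2 [577.  -24.  178.5] [-3.139e+00 -1.000e-03  1.572e+00] F [-1.  -0.6  0.2] T [ 0.   -0.02  0.05] op0.602
```

View pics/z9.png

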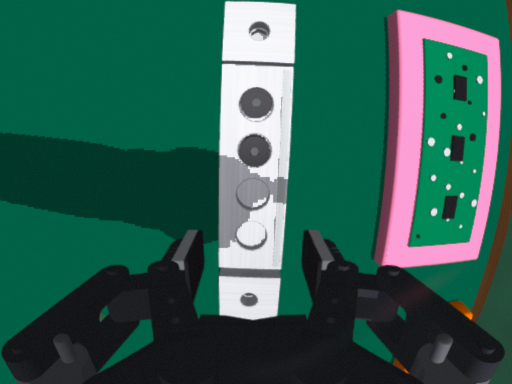

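Both chokes look seated in pockets, at (255,102) and (254,150). I'll confirm their heights by touching the tops with closed fingers, then look at the key.

Run:
```python
from h import *
bot.grip(0.0,20)
for x,y in [(578.8,9),(580.4,55)]:
    bot.move_ptp([x,y,70],DOWN(np.pi/2)); bot.movel([x,y,48],max_speed=60); h=bot.movel([x,y,37],max_speed=20,threshold=5); print(h); rep(); bot.movel([x,y,80])
bot.move_ptp([620,-375,260],DOWN(np.pi)); bot.grip(0.6); bot.dwell(.3); rep(); c,im=shot("wrist","k1")
np.save("k1.npy",[c["p"],*c["R"]])
```

```text
True
t46.3 [579.2   9.   41.1] [3.141 0.    1.571] F [-0.6  0.7  5.4] T [-0.02  0.27  0.  ] op0.002
True
t48.0 [580.9  55.   41.1] [3.14  0.    1.571] F [-0.5 -0.8  5.4] T [ 0.06  0.2  -0.01] op0.003
t51.1 [ 620. -375.  260.] [-3.142  0.     3.142] F [-1.  -0.6  0.1] T [ 0.02 -0.   -0.04] op0.600
```

View pics/k1.png

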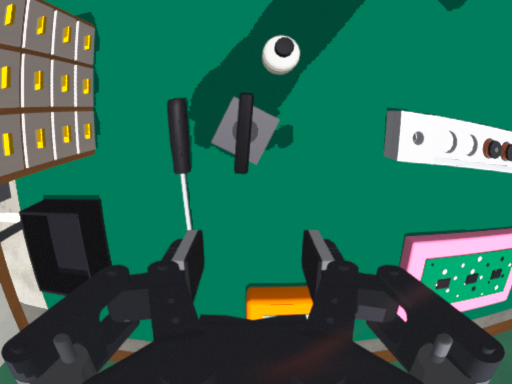

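Both choke tops touch at z = 41.1, so they are fully seated (41 nominal). The key bar runs from (247,95) to (242,172). I'll view the key and bores from opposite yaws, so that averaging cancels the camera-to-tool bias.

```bash
python3 - <<'E'
from h import *
def go(n,p,yaw):
    bot.move_ptp(p,DOWN(yaw)); bot.dwell(.4); c,im=shot("wrist",n); np.save(n+".npy",[c["p"],*c["R"]]); s=bot.get_state(); print(n,"%.1f"%s["t"],s["tcp_pos"].round(1))
go("kb",[517,-375,260],0)
go("ka",[617,-375,260],np.pi)
go("Ra",[573.5,-205,180],np.pi/2)
go("La",[582,72,180],np.pi/2)
go("Lb",[582,172,180],-np.pi/2)
go("Rb",[573.5,-105,180],-np.pi/2)
E
python3 -c "
import cv2,numpy as np
I=[cv2.imread(f'pics/{n}.png')[60:260,190:330] for n in ('ka','kb','Ra','Rb','La','Lb')]
cv2.imwrite('pics/z10.png',cv2.resize(np.hstack(I),(800,190)))"
```

```text
kb 54.2 [ 517. -375.  260.]
ka 57.2 [ 617. -375.  260.]
Ra 59.2 [ 573.5 -205.1  180. ]
La 60.8 [582.1  71.5 180. ]
Lb 63.7 [582. 172. 180.]
Rb 65.2 [ 573.6 -104.5  180. ]
```

View pics/z10.png

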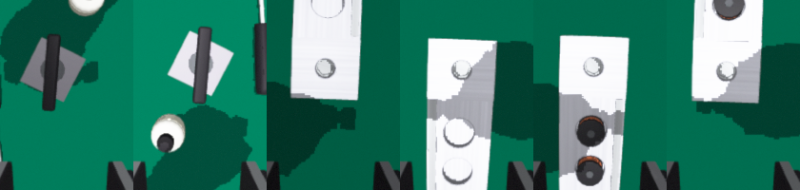

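Run:
```python
from h import *
tiles=[]
for n,p in [("Ra",(573.5,-155,45)),("Rb",(573.5,-155,45)),("La",(582,122,45)),("Lb",(582,122,45))]:
    c=loadcam(n); im=cv2.imread(f"pics/{n}.png"); u=proj(c,p).round().astype(int)
    w=im[u[1]-28:u[1]+28,u[0]-28:u[0]+28]; w=cv2.resize(w,None,fx=7,fy=7,interpolation=2)
    g=cv2.cvtColor(w,cv2.COLOR_BGR2GRAY)
    C=cv2.HoughCircles(g,cv2.HOUGH_GRADIENT_ALT,1.5,30,param1=120,param2=0.6,minRadius=50,maxRadius=110)
    if C is not None:
        for x,y,r in C[0]:
            uv=((x+.5)/7-.5+u[0]-28,(y+.5)/7-.5+u[1]-28); print(n,np.round(uv,2),round(r/7,2),onz(c,uv,45).round(2)); cv2.circle(w,(int(x),int(y)),int(r),(0,0,255),1)
    tiles.append(w)
for n in("ka","kb"):
    c=loadcam(n); im=cv2.imread(f"pics/{n}.png"); u=proj(c,(566,-375,116)).round().astype(int)
    w=cv2.resize(im[u[1]-55:u[1]+55,u[0]-55:u[0]+55],(392,392),interpolation=2); tiles.append(w)
    g=cv2.cvtColor(im,cv2.COLOR_BGR2GRAY); m=(g<50).astype(np.uint8)*255
    for k in cv2.findContours(m,cv2.RETR_EXTERNAL,cv2.CHAIN_APPROX_NONE)[0]:
        r=cv2.minAreaRect(k)
        if np.hypot(r[0][0]-u[0],r[0][1]-u[1])<35 and cv2.contourArea(k)>300:
            b=cv2.boxPoints(r); W=np.array([onz(c,q,116)[:2] for q in b]); print(n,np.round(r,1).tolist() if 0 else r); print(W.round(1), W.mean(0).round(2))
cv2.imwrite("pics/z11.png",cv2.resize(np.vstack([np.hstack([cv2.resize(t,(392,392)) for t in tiles[:3]]),np.hstack([cv2.resize(t,(392,392)) for t in tiles[3:]])]),(798,532)))
```

```text
Ra [251.64 130.86] 10.96 [ 573.2  -154.89   45.  ]
Ra [251.64 130.86] 9.69 [ 573.2  -154.89   45.  ]
La [252.93 129.86] 10.51 [583.02 122.52  45.  ]
Lb [252.64 135.07] 10.68 [582.37 122.34  45.  ]
```

View pics/z11.png

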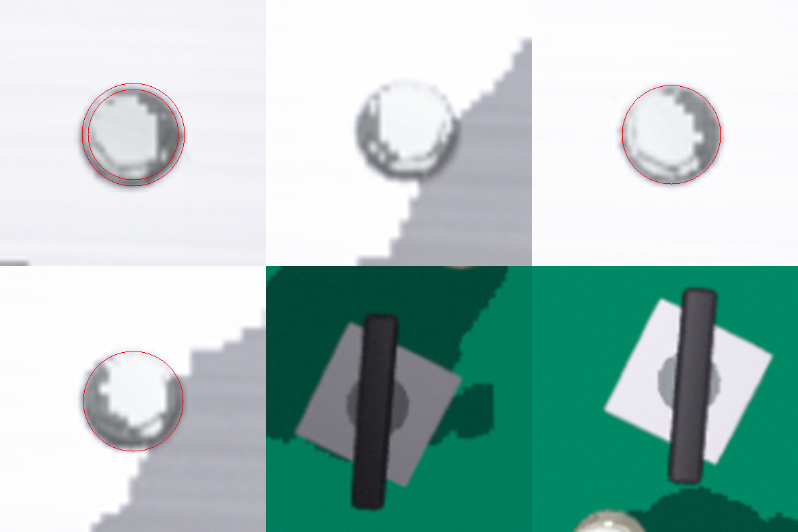

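Run:
```python
from h import *
c=loadcam("Rb"); u=proj(c,(573.5,-155,45)).round()
print("Rb",onz(c,u+np.array([407-266-133,130-133])*56/266,45).round(2))
for n in("ka","kb"):
    c=loadcam(n); im=cv2.imread(f"pics/{n}.png"); u=proj(c,(566,-375,116)).round().astype(int)
    b_,g_,r_=[im[...,i].astype(int) for i in range(3)]
    m=((im.max(2)<95)&(abs(g_-r_)<22)).astype(np.uint8)*255
    mm=np.zeros_like(m); mm[u[1]-55:u[1]+55,u[0]-55:u[0]+55]=m[u[1]-55:u[1]+55,u[0]-55:u[0]+55]
    mm=cv2.morphologyEx(mm,cv2.MORPH_OPEN,np.ones((7,7)))if 0 else mm
    cv2.imwrite(f"pics/m{n}.png",mm)
    for k in cv2.findContours(mm,cv2.RETR_EXTERNAL,cv2.CHAIN_APPROX_NONE)[0]:
        if cv2.contourArea(k)>400:
            r=cv2.minAreaRect(k); b=cv2.boxPoints(r); W=np.array([onz(c,q,116)[:2] for q in b])
            e=[W[(i+1)%4]-W[i] for i in range(2)]; L=max(e,key=np.linalg.norm)
            print(n,np.round([*r[0],*r[1]],1), W.mean(0).round(2),[np.linalg.norm(i).round(1) for i in e],"ang",np.degrees(np.arctan2(L[1],L[0])).round(1))
```

```text
Rb [ 572.15 -155.57   45.  ]
ka [245.  135.5  79.   24. ] [ 570.77 -383.96] [np.float64(22.8), np.float64(77.1)] ang 0.2
kb [261.7 128.2  14.   80. ] [ 571.39 -385.43] [np.float64(77.9), np.float64(13.4)] ang -5.0
```

Run:
```python
from h import *
c=loadcam("ka"); u=proj(c,(566,-375,116)).round()
for t in ((380.5,316),(367.5,507)): print(onz(c,u+(np.array(t)-[399,399])*110/266,116).round(1))
Y=np.pi-np.radians(4.8)
x,y=571.2,-385.2
for yw in (Y,): print(np.round(solve_ik([x,y,95],DOWN(yw)),2))
bot.move_ptp([x,y,170],DOWN(Y)); bot.grip(0.5); 
bot.movel([x,y,120],max_speed=80); bot.dwell(.2); shot("wrist","gk0"); rep()
cv2.imwrite("pics/z12.png",cv2.imread("pics/gk0.png"))
```

```text
[ 532.9 -382.6  116. ]
[ 610. -388.  116.]
[-0.7   0.69  0.04  0.92  0.   -0.62]
t67.7 [ 571.5 -385.5  120.7] [-3.141e+00  1.000e-03  3.058e+00] F [-0.4 -0.1 -0.1] T [ 0.04 -0.01  0.01] op0.500
```

View pics/z12.png

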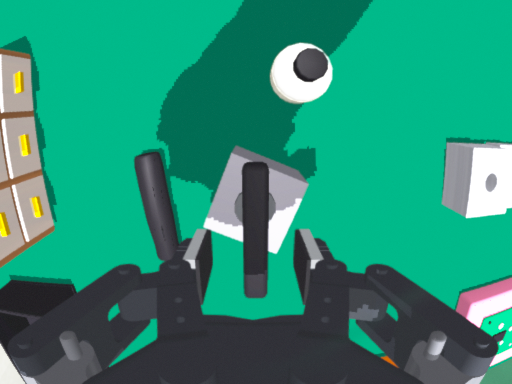

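The bar is centred between the pads, and both views put it at (571.4,-385.3). Gripping and lifting the key, then moving over the right-hand bore.

Run:
```python
from h import *
Y=np.pi-np.radians(4.8); x,y=571.3,-385.3
print(bot.movel([x,y,91],max_speed=80,threshold=8)); rep()
bot.grip(0.0,80); s=rep()
bot.movel([x,y,155],max_speed=80); rep()
bx,by=572.8,-155.2
bot.move_ptp([bx,by,155],DOWN(Y)); bot.dwell(.3); rep(); shot("wrist","ik1"); shot("scene","s3")
im=cv2.imread("pics/s3.png")
cv2.imwrite("pics/z13.png",np.hstack([cv2.resize(cv2.imread("pics/ik1.png"),(400,300)),cv2.resize(im[130:250,150:310],(400,300),interpolation=2)]))
```

```text
False
t68.2 [ 570.8 -385.    90.1] [ 3.141e+00 -1.000e-03  3.058e+00] F [ 0.  -0.3  0.9] T [ 0.01 -0.01 -0.06] op0.499
t68.6 [ 571.6 -385.6   91.6] [-3.141e+00  1.000e-03  3.058e+00] F [-0.4  0.3  1.8] T [-0.06 -0.08  0.02] op0.147
t69.5 [ 571.  -385.   154.4] [ 3.141e+00 -1.000e-03  3.058e+00] F [-0.7  0.5 -0.5] T [ 0.05 -0.01  0.01] op0.143
t70.7 [ 572.8 -156.4  154.8] [-3.141 -0.     3.056] F [ 0.7  0.  -0.5] T [-0.03  0.01 -0.  ] op0.150
```

View pics/z13.png

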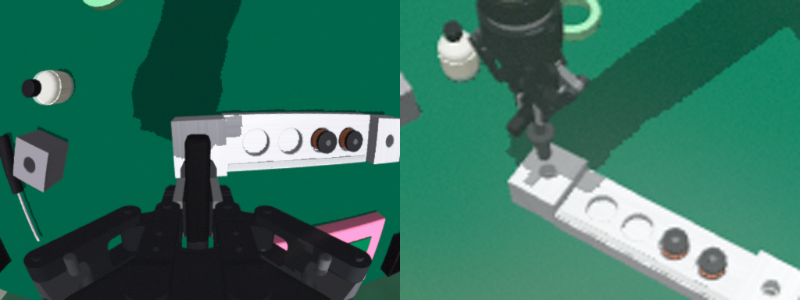

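The key is held upright just above the right boss. Descending with a force threshold: mouth at TCP of about 127, socket rim at about 107, fully in at about 95.

```bash
cat >> h.py <<'E'
YK=np.pi-np.radians(4.8)
def tryin(bx,by,yaw,ztop=131,zbot=100,th=4):
    bot.movel([bx,by,ztop],rot=DOWN(yaw),max_speed=60); bot.dwell(.2)
    h=bot.movel([bx,by,zbot],max_speed=25,threshold=th); s=rep(); return h,s
E
python3 - <<'E'
from h import *
print(tryin(572.8,-155.2,YK)[0])
E
```

```text
t73.0 [ 573.  -155.3  100.3] [-3.141  0.     3.058] F [ 0.3  0.7 -0.1] T [-0.05 -0.    0.02] op0.144
False
```

No contact down to tip ≈ 18.7, below the socket rim, so it may already be aligned. Continuing down.

Run:
```python
from h import *
print(bot.movel([572.8,-155.2,91],max_speed=20,threshold=6)); rep(); bot.dwell(.2); rep(); shot("scene","s4"); shot("wrist","ik2")
im=cv2.imread("pics/s4.png")
cv2.imwrite("pics/z14.png",np.hstack([cv2.resize(cv2.imread("pics/ik2.png"),(400,300)),cv2.resize(im[130:250,150:310],(400,300),interpolation=2)]))
```

```text
True
t73.3 [ 572.9 -155.3   94.4] [-3.141  0.     3.058] F [ 0.3 -0.3  0.5] T [-0.08 -0.11 -0.01] op0.145
t73.5 [ 572.8 -155.2   94.4] [-3.141  0.     3.058] F [ 1.  -1.  -0.8] T [-0.18 -0.17  0.08] op0.145
```

View pics/z14.png

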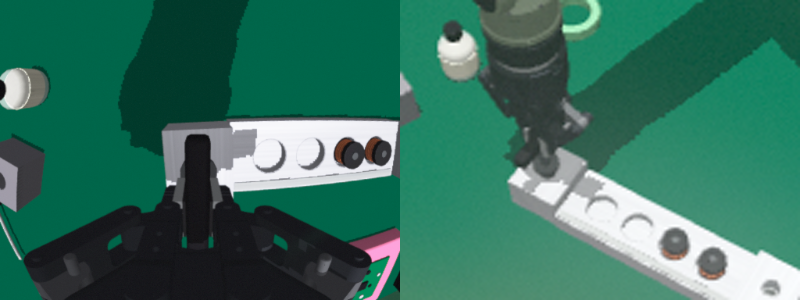

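It stopped at TCP 94.4, so the tip is at about 13 mm, fully in the socket. Turning clockwise in steps while watching the torque.

```bash
cat >> h.py <<'E'
def turn(bx,by,z,yaw0,maxturn=1.9,step=0.12,lim=0.6):
    yaw=yaw0;
    while yaw0-yaw<maxturn:
        yaw-=step
        bot.movel([bx,by,z],rot=DOWN(yaw),max_speed=150); bot.dwell(.12)
        s=bot.get_state(); tz=s["wrist_torque"][2]; ya=s["orientation"][2]
        print("turned %.2f tz %.2f z %.1f lag %.3f Fz %.1f op %.3f"%(yaw0-yaw,tz,s["tcp_pos"][2],(ya-yaw+np.pi)%(2*np.pi)-np.pi,s["contact_force"][2],s["opening"]),"t%.1f"%s["t"])
        if abs(tz)>lim: print("stop"); break
    return yaw
E
python3 - <<'E'
from h import *
print(np.round(bot.get_state()["qpos"],2)); bot.dwell(.1)
y=turn(572.8,-155.2,94,YK); print(y); print(np.round(bot.get_state()["qpos"],2))
E
```

```text
[-0.39  0.52 -0.26  0.79 -0.   -0.31]
turned 0.12 tz 0.01 z 94.4 lag 0.002 Fz 4.0 op 0.147 t74.1
turned 0.24 tz 0.04 z 94.4 lag 0.003 Fz 5.0 op 0.144 t74.5
turned 0.36 tz 0.00 z 94.3 lag 0.003 Fz 5.3 op 0.143 t74.9
turned 0.48 tz -0.01 z 94.3 lag 0.003 Fz 6.1 op 0.150 t75.3
turned 0.60 tz 0.02 z 94.3 lag 0.003 Fz 6.8 op 0.147 t75.7
turned 0.72 tz 0.00 z 94.3 lag 0.003 Fz 6.7 op 0.144 t76.0
turned 0.84 tz 0.03 z 94.3 lag 0.003 Fz 7.4 op 0.148 t76.4
turned 0.96 tz 0.03 z 94.3 lag 0.003 Fz 7.9 op 0.146 t76.8
turned 1.08 tz 0.03 z 94.3 lag 0.003 Fz 6.5 op 0.147 t77.2
turned 1.20 tz 0.05 z 94.3 lag 0.003 Fz 7.8 op 0.148 t77.6
turned 1.32 tz 0.09 z 94.3 lag 0.003 Fz 8.4 op 0.144 t78.0
turned 1.44 tz 0.07 z 94.3 lag 0.003 Fz 7.8 op 0.144 t78.3
turned 1.56 tz 0.03 z 94.3 lag 0.003 Fz 8.4 op 0.147 t78.7
turned 1.68 tz -0.02 z 94.3 lag 0.003 Fz 8.9 op 0.145 t79.1
turned 1.80 tz -0.14 z 94.3 lag 0.003 Fz 8.9 op 0.147 t79.5
turned 1.92 tz -0.10 z 94.3 lag 0.003 Fz 9.2 op 0.147 t79.9
1.1378168494940635
[-0.39  0.52 -0.26  0.79  0.    1.61]
```

The gripper turned 1.92 rad with no clear stop torque. Checking whether the key rotated with it.

Run:
```python
from h import *
s=rep(); print(s["effort"].round(2)); shot("scene","s5"); shot("wrist","ik3"); shot("top","t5")
im=cv2.imread("pics/s5.png")
cv2.imwrite("pics/z15.png",np.hstack([cv2.resize(cv2.imread("pics/ik3.png"),(400,300)),cv2.resize(im[130:250,150:310],(400,300),interpolation=2)]))
```

```text
t79.9 [ 571.7 -154.6   94.3] [-3.139 -0.     1.141] F [-3.4  0.7  9.2] T [ 0.36  1.1  -0.1 ] op0.147
[ 2.000e-02 -4.700e+01  2.274e+01 -1.880e+00  1.100e-01 -1.000e-01]
```

View pics/z15.png

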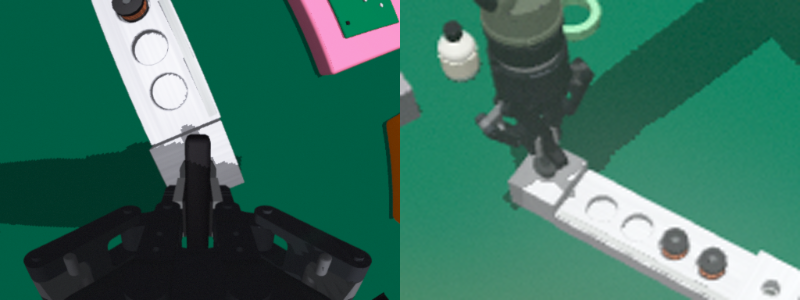

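The key did rotate with the gripper, and the hexagon has up to 0.25 rad of play, so the stop may not have been reached. Continuing.

Run:
```python
from h import *
s=bot.get_state()
y=turn(572.8,-155.2,94.5,1.1378,maxturn=1.0,step=0.08,lim=0.5); print(y); rep(); print(np.round(bot.get_state()["qpos"],2))
```

```text
turned 0.08 tz -0.01 z 94.3 lag 0.004 Fz 6.9 op 0.145 t80.4
turned 0.16 tz -0.03 z 94.3 lag 0.004 Fz 6.5 op 0.145 t80.8
turned 0.24 tz -0.01 z 94.3 lag 0.004 Fz 6.2 op 0.147 t81.1
turned 0.32 tz -0.04 z 94.3 lag 0.004 Fz 4.8 op 0.151 t81.5
turned 0.40 tz -0.02 z 94.3 lag 0.005 Fz 6.1 op 0.144 t81.8
turned 0.48 tz 0.03 z 94.3 lag 0.005 Fz 6.2 op 0.141 t82.2
turned 0.56 tz -0.03 z 94.3 lag 0.005 Fz 6.6 op 0.146 t82.6
turned 0.64 tz 0.09 z 94.3 lag 0.005 Fz 6.3 op 0.145 t83.0
turned 0.72 tz 0.03 z 94.3 lag 0.005 Fz 7.4 op 0.149 t83.3
turned 0.80 tz -0.03 z 94.3 lag 0.005 Fz 6.6 op 0.144 t83.7
turned 0.88 tz 0.01 z 94.3 lag 0.005 Fz 7.4 op 0.149 t84.0
turned 0.96 tz -0.05 z 94.3 lag 0.004 Fz 6.6 op 0.147 t84.4
turned 1.04 tz -0.07 z 94.3 lag 0.004 Fz 6.5 op 0.143 t84.8
0.09780000000000001
t84.8 [ 572.  -153.7   94.3] [-3.138e+00  1.000e-03  1.020e-01] F [-2.4  3.2  6.5] T [ 0.93  0.7  -0.07] op0.143
[-0.39  0.52 -0.26  0.79  0.    2.65]
```

Still free after 2.96 rad in total, so the key is probably not in the socket. I'll check its height in the scene view by projecting the collar for the seated (58 mm) and unseated (67 mm) cases.

Run:
```python
from h import *
c,im=shot("scene"); f=8
x0,y0=180,160
w=cv2.resize(im[y0:y0+60,x0:x0+55],None,fx=f,fy=f,interpolation=2); w2=w.copy()
a=np.linspace(0,2*np.pi,50)
def circ(z,r,col,cx=572.6,cy=-155):
    q=np.array([(proj(c,[cx+r*np.cos(k),cy+r*np.sin(k),z])-[x0,y0]+.5)*f for k in a]); cv2.polylines(w2,[q.round().astype(np.int32)],True,col,1)
circ(58,15,(0,0,255)); circ(67,15,(255,0,0)); circ(45,9.5,(0,255,0)); 
cv2.imwrite("pics/z16.png",np.hstack([w,w2])[:, :800])
shot("wrist","ik4"); 
print(cv2.imwrite("pics/z17.png",cv2.resize(cv2.imread("pics/ik4.png")[140:340,160:350],None,fx=2.8,fy=2.8,interpolation=2)))
```

```text
True
```

View pics/z16.png

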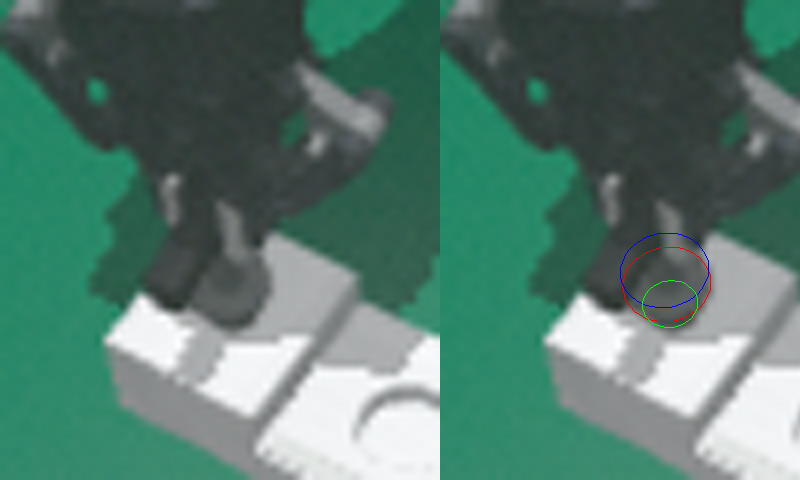

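View pics/z17.png

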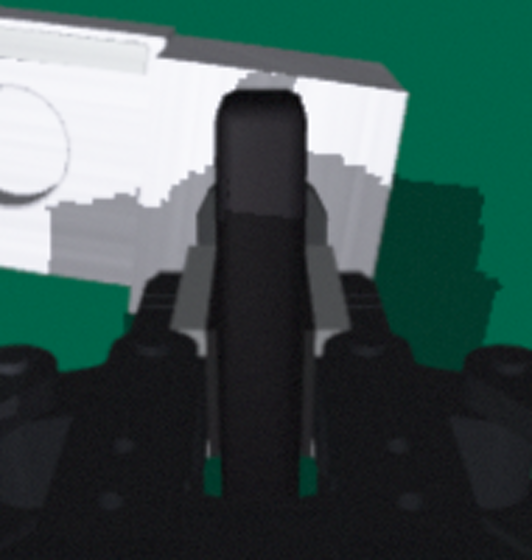

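The collar sits at the seated height, so height alone doesn't explain the free turning. To test, I'll lift the hexagon out of the socket but keep it in the bore, change the yaw and come down again. A real hexagon engagement should block at misaligned angles.

Run:
```python
from h import *
b=(572.8,-155.2)
h=bot.movel([*b,115],max_speed=60,threshold=15); print(h); rep()
for yw in (0.4,0.1+0.9):
    bot.movel([*b,115],rot=DOWN(yw)); bot.dwell(.2); rep()
    h=bot.movel([*b,94],max_speed=30,threshold=6); print(yw,h); bot.dwell(.15); rep()
    if bot.get_state()["tcp_pos"][2]<98: break
    bot.movel([*b,115],max_speed=60)
```

```text
True
t85.1 [ 571.4 -153.2   96.2] [-3.137e+00  2.000e-03  1.010e-01] F [-0.9  1.3  9.3] T [ 0.35  0.07 -0.05] op0.145
t85.7 [ 572.2 -154.9  114.3] [-3.14e+00  1.00e-03  3.99e-01] F [-1.   1.6 -1.5] T [ 0.27  0.26 -0.03] op0.149
0.4 True
t86.4 [ 571.1 -153.8  102.3] [-3.138e+00  2.000e-03  4.000e-01] F [ 0.2  1.6 -0.9] T [ 0.32 -0.12  0.05] op0.143
t87.7 [ 572.6 -155.2  114.8] [-3.141  0.     0.999] F [-1.4  1.7 -2.3] T [ 0.27  0.48 -0.01] op0.144
1.0 True
t88.3 [ 571.  -154.2  101.9] [-3.137  0.     1.   ] F [-0.6 -0.8 -2.2] T [ 0.05  0.02 -0.03] op0.145
```

Now it blocks at z ≈ 102 for misaligned yaws, so the hexagon matters and it was engaged before. I'll re-enter at an equivalent angle (exit yaw 0.098 + 60° multiples) and turn in fine steps, watching the torque.

Run:
```python
from h import *
b=(572.8,-155.2)
bot.movel([*b,115],max_speed=60)
for yw in (2.19,2.10,2.28):
    bot.movel([*b,115 if yw==2.19 else 108],rot=DOWN(yw)); bot.dwell(.2); 
    h=bot.movel([*b,94],max_speed=30,threshold=8); print(yw,h); bot.dwell(.15); rep()
    if bot.get_state()["tcp_pos"][2]<98: break
print(np.round(bot.get_state()["qpos"],2))
if bot.get_state()["tcp_pos"][2]<98:
    for i in range(1,13):
        bot.movel([*b,94.5],rot=DOWN(yw-.04*i)); s=bot.get_state(); print("%.2f"%(yw-.04*i),s["tcp_pos"].round(1),s["orientation"].round(3),"T",s["wrist_torque"].round(2),"F",s["contact_force"].round(1),"e6 %.2f"%s["effort"][5])
        if abs(s["wrist_torque"][2])>.6: break
```

```text
2.19 True
t91.2 [ 571.7 -155.3   97. ] [-3.139e+00 -1.000e-03  2.190e+00] F [ 0.6 -0.8 -0.8] T [-0.18 -0.18 -0.09] op0.149
[-0.39  0.52 -0.26  0.79 -0.    0.56]
2.15 [ 572.3 -155.4   94.9] [-3.141  0.     2.15 ] T [-0.13  0.68 -0.05] F [-2.5 -0.7  4.4] e6 -0.06
2.11 [ 572.3 -155.3   94.7] [-3.141 -0.     2.111] T [-0.14  0.88  0.02] F [-3.3 -0.6  5.4] e6 0.02
2.07 [ 572.4 -155.2   94.5] [-3.141 -0.     2.071] T [-0.14  0.97 -0.03] F [-3.8 -0.4  4.5] e6 0.02
2.03 [ 572.4 -155.2   94.4] [-3.141 -0.     2.032] T [-0.19  1.05 -0.02] F [-3.7 -1.1  3.9] e6 0.03
1.99 [ 572.5 -155.1   94.4] [-3.141 -0.     1.992] T [-0.14  1.09  0.05] F [-4.1 -0.2  3.9] e6 0.04
1.95 [ 572.6 -155.1   94.4] [-3.141 -0.     1.952] T [-0.06  1.16 -0.02] F [-3.8  0.3  4. ] e6 0.04
1.91 [ 572.6 -155.1   94.4] [-3.141 -0.     1.912] T [-0.04  1.21  0.05] F [-5.  -1.   3.5] e6 0.03
1.87 [ 572.6 -155.    94.3] [-3.141 -0.     1.872] T [ 0.09  1.22 -0.  ] F [-3.8  0.2  3.3] e6 0.04
1.83 [ 572.6 -155.    94.4] [-3.141 -0.     1.832] T [ 0.16  1.32 -0.02] F [-4.6  0.6  3.2] e6 0.05
1.79 [ 572.6 -155.1   94.4] [-3.141 -0.     1.792] T [0.13 1.31 0.06] F [-4.1  1.4  2.9] e6 0.06
1.75 [ 572.6 -155.1   94.4] [-3.141 -0.     1.752] T [0.16 1.48 0.08] F [-4.3  0.8  3.1] e6 0.06
1.71 [ 572.5 -155.1   94.4] [-3.141 -0.     1.711] T [ 0.1   1.52 -0.02] F [-4.5  0.8  3.2] e6 0.06
```

Still no torque, so I need to settle the key's real height. I'll calibrate the scene view against the other bore and the choke tops, then measure the collar.

Run:
```python
from h import *
rep()
c,im=shot("scene","s6"); f=8; a=np.linspace(0,2*np.pi,50)
def win(x0,y0,L):
    w=cv2.resize(im[y0:y0+60,x0:x0+50],None,fx=f,fy=f,interpolation=2); w2=w.copy()
    for (cx,cy,z,r,col) in L:
        q=np.array([(proj(c,[cx+r*np.cos(k),cy+r*np.sin(k),z])-[x0,y0]+.5)*f for k in a]); cv2.polylines(w2,[q.round().astype(np.int32)],True,col,1)
    return np.hstack([w2]) if 0 else w2
A=win(182,160,[(572.6,-155,58,15,(0,0,255)),(572.6,-155,67,15,(255,0,0))])
B=win(272,210,[(582.7,122.4,45,9.5,(0,0,255)),(580.4,54,41,15,(0,0,255)),(578.9,8,41,15,(0,0,255))])
cv2.imwrite("pics/z18.png",np.hstack([A,B]))
```

```text
t94.2 [ 572.5 -155.1   94.4] [-3.141 -0.     1.711] F [-4.5  0.8  3.2] T [ 0.1   1.52 -0.02] op0.146
```

View pics/z18.png

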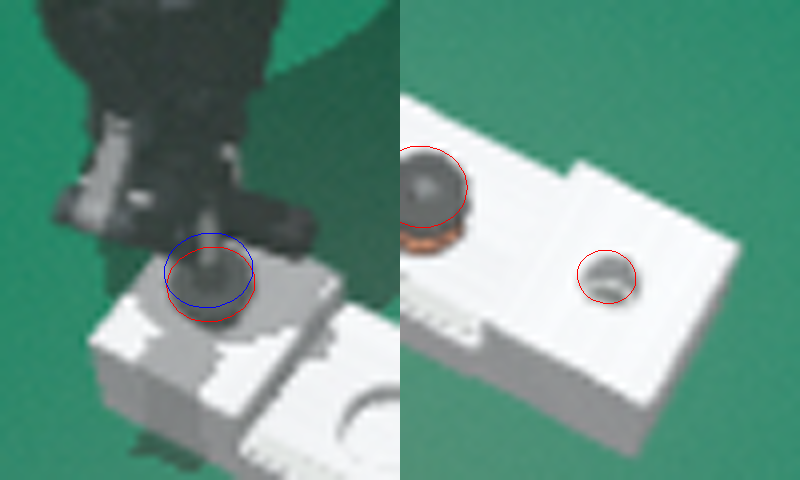

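Allowing for the scene camera's bias (visible on the choke and the other bore), the collar is at about 58, the seated height. Gating test: lift, rotate 30° and lower again.

Run:
```python
from h import *
b=(572.8,-155.2)
bot.movel([*b,112],max_speed=80); bot.dwell(.15); rep()
for yw in (1.711+.524,1.711+.3):
    bot.movel([*b,112],rot=DOWN(yw)); bot.dwell(.15); rep()
    h=bot.movel([*b,93],max_speed=40,threshold=8); print(yw,h); bot.dwell(.15); s=rep()
    if s["tcp_pos"][2]<98: break
    bot.movel([*b,112],max_speed=80)
```

```text
t94.7 [ 573.3 -155.2  111.9] [3.141 0.    1.71 ] F [-1.5  0.6 -1.4] T [ 0.06  0.43 -0.02] op0.149
t95.6 [ 573.2 -155.2  112.1] [3.141 0.    2.234] F [-0.3 -0.4  0. ] T [0.05 0.03 0.  ] op0.144
2.2350000000000003 True
t96.1 [ 571.5 -155.1   96.1] [-3.139e+00 -2.000e-03  2.235e+00] F [ 2.3 -1.5 -8. ] T [-0.26 -0.58 -0.03] op0.151
```

30° off it also reaches about 96, so the stop at 94.4 isn't hexagon-gated. The tip is probably sitting on the socket rim, and my position hold at z = 94 kept it from dropping. I'll search by turning in steps with a light downward press each time and watch for a 9 mm drop.

```bash
cat >> h.py <<'E'
def search(bx,by,zrest,yaw0,n=14,step=0.1,probe=4):
    for i in range(n):
        yaw=yaw0-i*step
        bot.movel([bx,by,zrest+0.3],rot=DOWN(yaw),max_speed=150)
        h=bot.movel([bx,by,zrest-probe],max_speed=40,threshold=12)
        s=bot.get_state(); print("yaw %.2f"%yaw,h,s["tcp_pos"].round(1),"F",s["contact_force"].round(1),"t%.1f"%s["t"])
        if s["tcp_pos"][2]<zrest-probe+1.2: return yaw
    return None
E
python3 - <<'E'
from h import *
b=(572.8,-155.2)
bot.movel([*b,98],max_speed=80); bot.movel([*b,98],rot=DOWN(3.05)); bot.dwell(.2); rep()
y=search(*b,94.4,3.05)
if y is not None:
    print(bot.movel([*b,81],max_speed=30,threshold=8)); bot.dwell(.2); rep()
E
```

```text
t97.5 [ 573.1 -155.2   98.3] [-3.142e+00  1.000e-03  3.050e+00] F [ 0.6 -1.3 -1.2] T [-0.02  0.16 -0.03] op0.144
yaw 3.05 True [ 574.1 -155.7   94.2] F [-5.2  0.5 10.6] t98.0
yaw 2.95 True [ 575.2 -155.9   94. ] F [-2.7  1.2  8.5] t98.5
yaw 2.85 True [ 574.8 -156.2   94. ] F [-4.6  1.9  9.7] t98.9
yaw 2.75 True [ 574.8 -156.3   94. ] F [-4.1  0.5  9.3] t99.4
yaw 2.65 True [ 574.5 -156.3   94. ] F [-3.4  0.3  8.7] t99.8
yaw 2.55 True [ 574.2 -156.4   94. ] F [-2.3 -0.   7.6] t100.3
yaw 2.45 True [ 574.1 -155.8   94. ] F [-3.8  0.6  9.6] t100.8
yaw 2.35 True [ 573.9 -155.9   94.1] F [-3.2  1.5  9.2] t101.2
yaw 2.25 True [ 573.7 -156.    94.1] F [-3.8  1.6  9.2] t101.7
yaw 2.15 True [ 573.6 -156.    94. ] F [-3.8  1.8  9. ] t102.1
yaw 2.05 True [ 573.6 -156.1   94. ] F [-5.1 -0.5  9.8] t102.6
yaw 1.95 True [ 573.6 -156.    94.1] F [-4.6  0.7 10.4] t103.0
yaw 1.85 True [ 573.6 -155.9   94.1] F [-4.1  1.1 10.8] t103.5
yaw 1.75 True [ 573.3 -156.1   94. ] F [-4.3  1.4 11.7] t104.0
```

No drop over 1.3 rad, so I need the true tip offset in the hand. Picture s3 has the key held in the air at a known pose, so I can measure the tip there at no time cost.

Run:
```python
from h import *
c=cam("scene"); im=cv2.imread("pics/s3.png"); f=8; x0,y0=175,140
w=cv2.resize(im[y0:y0+72,x0:x0+60],None,fx=f,fy=f,interpolation=2)
T=np.array([572.8,-156.0])
for z,col in((73.2,(0,0,255)),(83,(255,0,0)),(118.2,(0,255,255)),(128,(255,255,0)),(45,(0,255,0))):
    q=(proj(c,[*T,z])-[x0,y0]+.5)*f; print(z,q.round(0)); cv2.drawMarker(w,tuple(q.astype(int).tolist()),col,0,24,1)
cv2.imwrite("pics/z19.png",w)
```

```text
73.2 [260. 419.]
83 [257. 404.]
118.2 [248. 346.]
128 [246. 329.]
45 [267. 463.]
```

View pics/z19.png

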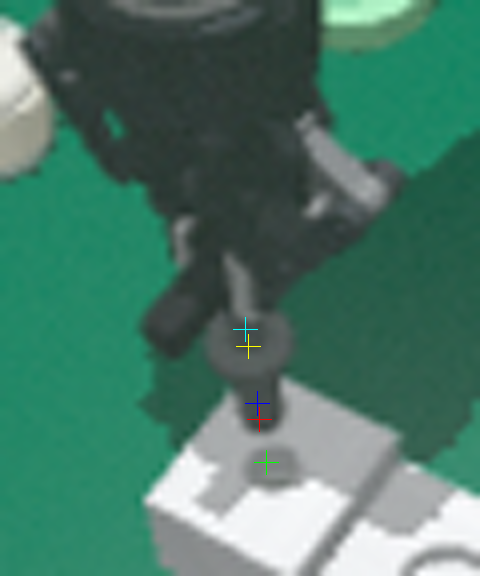

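The tip offset of about 82 mm is confirmed (the tip sits at the red marker), so the key does reach full depth. I'll lift it out and look straight into the bore.

Run:
```python
from h import *
b=(572.8,-155.2)
bot.movel([*b,140],max_speed=120)
Y=np.pi/2; bot.movel([572.8,-205,140],rot=DOWN(Y)); bot.dwell(.3); rep()
c,im=shot("wrist","v1"); u=proj(c,(*b,45)).round().astype(int); print(u)
w=cv2.resize(im[u[1]-30:u[1]+30,u[0]-30:u[0]+30],(400,400),interpolation=2)
c0=loadcam("Ra"); i0=cv2.imread("pics/Ra.png"); v=proj(c0,(*b,45)).round().astype(int)
w0=cv2.resize(i0[v[1]-26:v[1]+26,v[0]-26:v[0]+26],(400,400),interpolation=2)
cv2.imwrite("pics/z20.png",np.hstack([w0,w]));
```

```text
t105.3 [ 572.8 -204.2  140. ] [-3.142 -0.     1.572] F [-0.6 -0.4 -2. ] T [-0.    0.    0.01] op0.145
[252 135]
```

View pics/z20.png

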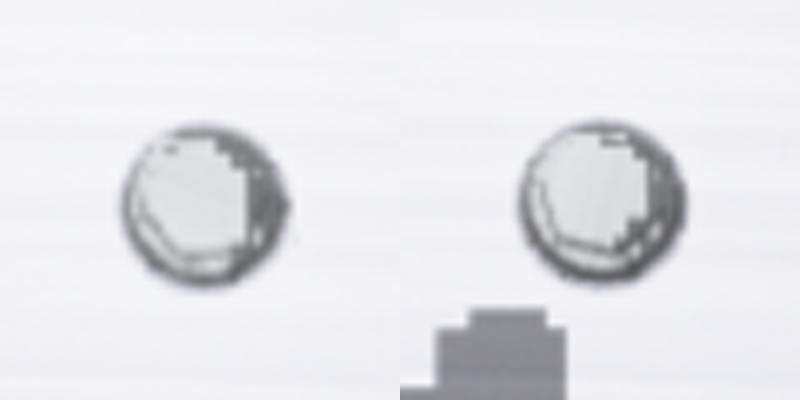

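View pics/v1.png

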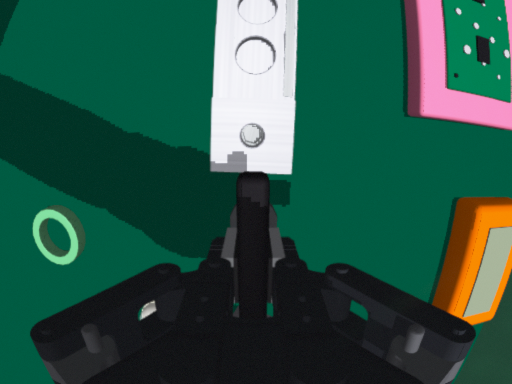

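The hexagon's orientation clearly changed between the two shots (before on the left, after on the right), so the screw did turn. I'll enhance the socket floors to read how far.

Run:
```python
from h import *
b=(572.8,-155.2); out=[]
from h import proj
for n,cc in (("Ra",loadcam("Ra")),("v1",None)):
    if cc is None: cc=cam("wrist")
    im=cv2.cvtColor(cv2.imread(f"pics/{n}.png"),cv2.COLOR_BGR2GRAY); v=proj(cc,(*b,45)).round().astype(int)
    w=im[v[1]-15:v[1]+15,v[0]-15:v[0]+15]; w=cv2.resize(w,(400,400),interpolation=cv2.INTER_NEAREST)
    a=np.clip((w.astype(float)-205)*255/35,0,255).astype(np.uint8); out+=[np.vstack([w,a])]
cv2.imwrite("pics/z21.png",cv2.resize(np.hstack(out),(600,600)))
```

```text
(no output)
```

View pics/z21.png

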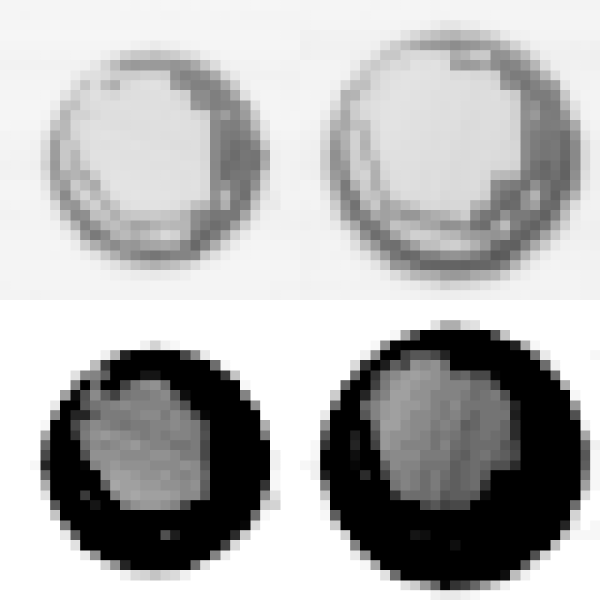

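The brushed texture on the socket floor turned by about 80° clockwise, so the screw did move. To remove the height ambiguity I'll touch the key tip on the bare bench, which gives the exact tip offset.

Run:
```python
from h import *
bot.movel([572.8,-230,140]); bot.movel([572.8,-230,92],max_speed=100); bot.dwell(.3); rep()
h=bot.movel([572.8,-230,62],max_speed=20,threshold=4); print(h); rep(); bot.movel([572.8,-230,140],max_speed=100)
```

```text
t106.6 [ 573.2 -230.2   92.6] [3.141e+00 1.000e-03 1.571e+00] F [ 0.4  0.3 -1. ] T [ 0.03  0.04 -0.06] op0.150
True
t107.3 [ 572.9 -230.    81.2] [ 3.141 -0.     1.571] F [ 0.  -0.1  5.1] T [0.03 0.01 0.08] op0.144
```

Tip offset is 81.3 mm, confirming full depth (tip 13) at TCP 94.3. I'll re-insert at the last exit yaw, turn clockwise 0.7 rad with fine torque sampling, then withdraw and re-photograph the socket. An unchanged texture means it is at the stop.

Run:
```python
from h import *
b=(572.2,-155.1); yw=1.75
bot.movel([*b,140],rot=DOWN(yw),max_speed=250); bot.movel([*b,112],max_speed=80); bot.dwell(.2)
h=bot.movel([*b,94.6],max_speed=40,threshold=15); print(h); s=rep()
if s["tcp_pos"][2]>98: h=bot.movel([*b,94.6],max_speed=40,threshold=15); s=rep()
r=[]
for i in range(1,11):
    bot.movel([*b,94.6],rot=DOWN(yw-.07*i),max_speed=300); s=bot.get_state(); r.append((round(s["wrist_torque"][2],2),round(s["effort"][5],2),round(s["tcp_pos"][2],1)))
print(r); rep()
bot.movel([*b,140],max_speed=150)
bot.movel([572.8,-205,140],rot=DOWN(np.pi/2),max_speed=250); bot.dwell(.3); rep()
c,im=shot("wrist","v2"); u=proj(c,(572.8,-155.2,45)).round().astype(int)
o=[]
for g in (cv2.imread("pics/v1.png"),im):
    w=cv2.resize(cv2.cvtColor(g,cv2.COLOR_BGR2GRAY)[u[1]-15:u[1]+15,u[0]-15:u[0]+15],(300,300),interpolation=cv2.INTER_NEAREST)
    o.append(np.vstack([w,np.clip((w.astype(float)-205)*255/35,0,255).astype(np.uint8)]))
cv2.imwrite("pics/z22.png",np.hstack(o))
```

```text
False
t109.8 [ 572.  -155.3   94.3] [-3.141  0.     1.75 ] F [ 0.9 -0.  -0.8] T [-0.39  0.11  0.02] op0.144
[(np.float64(0.01), np.float64(0.07), np.float64(94.3)), (np.float64(-0.0), np.float64(0.1), np.float64(94.4)), (np.float64(0.08), np.float64(0.12), np.float64(94.4)), (np.float64(0.04), np.float64(0.12), np.float64(94.4)), (np.float64(0.04), np.float64(0.09), np.float64(94.4)), (np.float64(0.05), np.float64(0.07), np.float64(94.5)), (np.float64(-0.06), np.float64(0.01), np.float64(94.4)), (np.float64(-0.05), np.float64(0.02), np.float64(94.5)), (np.float64(-0.02), np.float64(0.02), np.float64(94.5)), (np.float64(-0.03), np.float64(0.03), np.float64(94.5))]
t112.3 [ 571.8 -154.9   94.5] [-3.141 -0.     1.053] F [-4.3 -1.9 -3.1] T [-0.32  1.24 -0.03] op0.146
t113.7 [ 572.8 -204.5  140. ] [-3.142 -0.     1.571] F [ 0.1 -0.1 -1.9] T [-0.02  0.06  0.04] op0.146
```

View pics/z22.png

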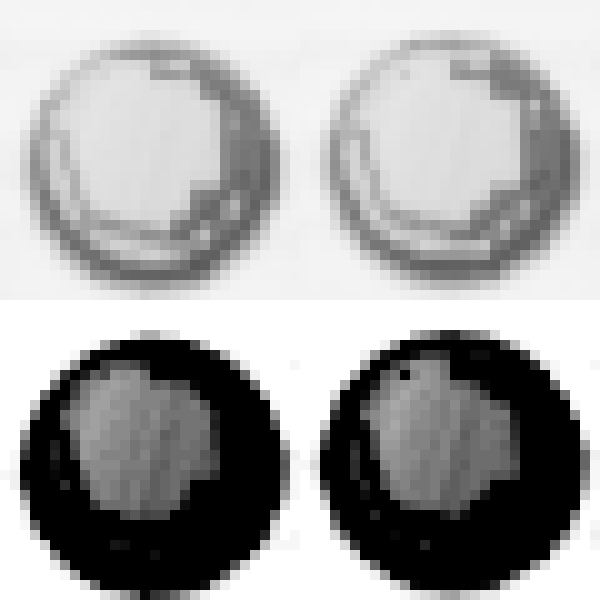

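The socket is unchanged after 0.7 rad more clockwise with the key fully in, so this screw is at its stop. It turned about 80° in total, and the key then slips past in the hexagon at low torque. Now the left screw.

Run:
```python
from h import *
b=(582.4,122.4); yw=3.2
bot.movel([572.8,-205,150],max_speed=150)
bot.move_ptp([*b,150],DOWN(yw)); bot.dwell(.2); rep(); print(bot.get_state()["qpos"][5].round(2))
bot.movel([*b,115],max_speed=80); bot.dwell(.2); rep()
h=bot.movel([*b,94],max_speed=25,threshold=5); print(h); bot.dwell(.1); rep()
```

```text
t115.5 [582.7 121.3 149.9] [-3.141  0.    -3.085] F [-0.4  0.4 -1. ] T [-0.05  0.01  0.06] op0.146
0.02
t116.2 [582.5 122.4 115.4] [-3.142  0.    -3.083] F [-0.2  0.9 -1.4] T [ 0.04 -0.22 -0.  ] op0.143
True
t116.9 [583.1 122.8 101.7] [ 3.141e+00  1.000e-03 -3.083e+00] F [ 3.   1.4 -4.2] T [ 0.34 -0.85 -0.06] op0.149
```

Contact at 101.7, the misaligned-socket height. Searching clockwise in small steps with a light press for the drop.

Run:
```python
from h import *
b=(582.4,122.4); yw=3.2
for i in range(12):
    y=yw-.09*i
    s=bot.get_state(); z=s["tcp_pos"][2]
    bot.movel([*b,z],rot=DOWN(y),max_speed=200)
    h=bot.movel([*b,94],max_speed=25,threshold=6); bot.dwell(.05); s=bot.get_state()
    print("yaw %.2f"%y,h,s["tcp_pos"].round(1),"F",s["contact_force"].round(1),"T",s["wrist_torque"].round(2),"t%.1f"%s["t"])
    if s["tcp_pos"][2]<95.2: break
```

```text
yaw 3.20 True [583.6 122.9 100.2] F [ 1.1  0.2 -1.8] T [ 0.08 -0.48  0.01] t117.4
yaw 3.11 True [583.7 122.8  98.5] F [ 1.1  0.  -2.1] T [ 0.18 -0.38 -0.03] t117.9
yaw 3.02 True [583.7 122.7  96.3] F [ 1.1 -0.6 -1. ] T [ 0.07 -0.25 -0.04] t118.4
yaw 2.93 False [583.1 122.5  94.6] F [3.6 1.3 3.2] T [ 0.38 -0.98 -0.02] t119.0
```

The tip is at about 13.3, fully in. Turning clockwise 2.0 rad in steps.

Run:
```python
from h import *
b=(582.6,122.4); yw=2.93; r=[]
bot.dwell(.2)
for i in range(1,21):
    bot.movel([*b,94.2],rot=DOWN(yw-.1*i),max_speed=150); s=bot.get_state(); r.append((round(yw-.1*i,2),float(s["wrist_torque"][2].round(2)),float(s["effort"][5].round(2)),float(s["tcp_pos"][2].round(1)),s["contact_force"].round(0).tolist()))
for q in r: print(q)
rep()
bot.dwell(.3)
```

```text
(2.83, -0.04, 0.08, 94.2, [4.0, 1.0, 3.0])
(2.73, -0.0, 0.06, 94.2, [4.0, 0.0, 4.0])
(2.63, -0.03, 0.09, 94.2, [4.0, -0.0, 3.0])
(2.53, -0.05, 0.08, 94.2, [3.0, -0.0, 3.0])
(2.43, 0.0, 0.1, 94.2, [4.0, -1.0, 4.0])
(2.33, 0.08, 0.12, 94.2, [3.0, -1.0, 5.0])
(2.23, -0.02, 0.08, 94.2, [3.0, -1.0, 5.0])
(2.13, 0.07, 0.1, 94.2, [2.0, -1.0, 5.0])
(2.03, 0.01, 0.1, 94.2, [2.0, -1.0, 5.0])
(1.93, 0.1, 0.1, 94.2, [1.0, -1.0, 5.0])
(1.83, 0.04, 0.1, 94.2, [1.0, -1.0, 6.0])
(1.73, 0.04, 0.1, 94.2, [1.0, -1.0, 6.0])
(1.63, 0.02, 0.1, 94.2, [1.0, -1.0, 7.0])
(1.53, 0.0, 0.1, 94.2, [-1.0, -1.0, 7.0])
(1.43, 0.03, 0.1, 94.2, [-0.0, -1.0, 7.0])
(1.33, 0.03, 0.1, 94.2, [-1.0, -1.0, 8.0])
(1.23, 0.07, 0.08, 94.2, [-0.0, -1.0, 9.0])
(1.13, 0.03, 0.06, 94.2, [-0.0, -0.0, 8.0])
(1.03, -0.03, 0.0, 94.2, [-1.0, -1.0, 8.0])
(0.93, -0.11, -0.05, 94.1, [-1.0, 1.0, 8.0])
t124.2 [581.  122.7  94.1] [-3.139e+00  1.000e-03  9.340e-01] F [-0.9  0.8  8.3] T [ 0.    0.2  -0.11] op0.140
```

Resistance was steady at about 0.10 N m, then dropped near the end. Withdrawing to photograph this socket against its earlier picture.

```bash
cat >> h.py <<'E'
def cmp(b,names,out):
    o=[]
    for n in names:
        c=loadcam(n); g=cv2.cvtColor(cv2.imread(f"pics/{n}.png"),cv2.COLOR_BGR2GRAY); u=proj(c,(*b,45)).round().astype(int)
        w=cv2.resize(g[u[1]-14:u[1]+14,u[0]-14:u[0]+14],(300,300),interpolation=cv2.INTER_NEAREST)
        o.append(np.vstack([w,np.clip((w.astype(float)-200)*255/40,0,255).astype(np.uint8)]))
    cv2.imwrite(out,np.hstack(o)[:, :800])
E
python3 - <<'E'
from h import *
b=(582.6,122.4)
bot.movel([*b,150],max_speed=150)
bot.movel([582,72,160],rot=DOWN(np.pi/2),max_speed=250); bot.dwell(.3); rep()
c,im=shot("wrist","v3"); np.save("v3.npy",[c["p"],*c["R"]])
cmp(b,["La","v3"],"pics/z23.png")
E
```

```text
t126.1 [581.9  72.3 159.9] [-3.141 -0.     1.571] F [-0.6  0.8 -0.9] T [-0.03  0.01 -0.  ] op0.144
```

View pics/z23.png

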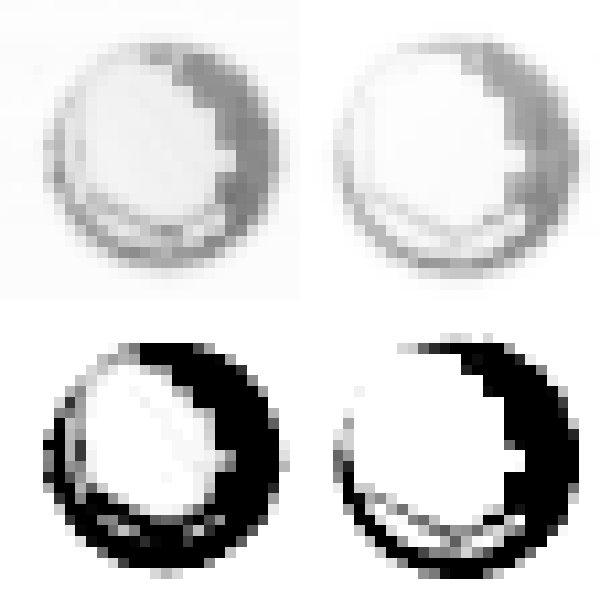

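Run:
```python
from h import *
b=(582.6,122.4);o=[]
for n,cn in (("La","La"),("v3","v3")):
    c=loadcam(cn); g=cv2.imread(f"pics/{n}.png").astype(float).mean(2); u=proj(c,(*b,37)).round().astype(int)
    w=g[u[1]-12:u[1]+12,u[0]-12:u[0]+12]; w=cv2.resize(w,(380,380),interpolation=2)
    lo,hi=np.percentile(w[130:230,120:230],[1,99]); print(lo,hi)
    o.append(np.clip((w-lo+2)*255/(hi-lo+4),0,255).astype(np.uint8))
cv2.imwrite("pics/z24.png",np.hstack(o))
```

```text
238.73377266402255 244.69720001183012
250.83304465942265 252.98566819663122
```

View pics/z24.png

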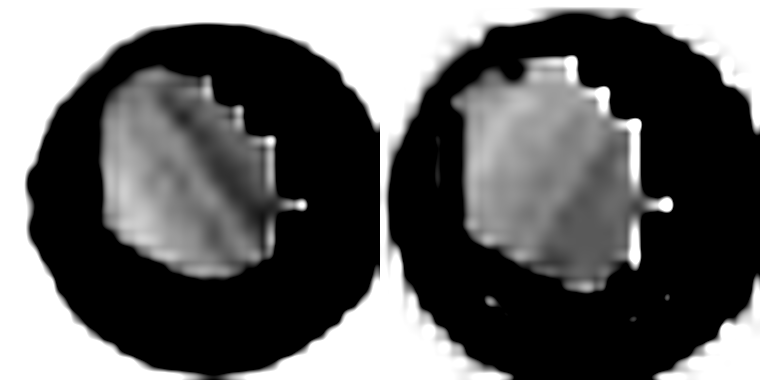

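The texture rotated about 60–70° clockwise. I'll repeat the check: re-insert aligned (yaw 2.62), turn clockwise again, and re-photograph.

Run:
```python
from h import *
b=(582.6,122.4); yw=2.62; r=[]
bot.movel([*b,150],rot=DOWN(yw),max_speed=250); bot.movel([*b,112],max_speed=100); bot.dwell(.15)
h=bot.movel([*b,94.2],max_speed=40,threshold=20); print(h); s=rep()
if h: bot.movel([*b,94.2],max_speed=40,threshold=20); rep()
for i in range(1,15):
    bot.movel([*b,94.2],rot=DOWN(yw-.08*i),max_speed=150); s=bot.get_state(); r.append((round(yw-.08*i,2),float(s["wrist_torque"][2].round(2)),float(s["effort"][5].round(2)),float(s["tcp_pos"][2].round(1))))
print(r); bot.dwell(.3); rep()
bot.movel([*b,150],max_speed=150)
bot.movel([582,72,160],rot=DOWN(np.pi/2),max_speed=250); bot.dwell(.3); rep()
c,im=shot("wrist","v4"); np.save("v4.npy",[c["p"],*c["R"]]); o=[]
for n in ("v3","v4"):
    c=loadcam(n); g=cv2.imread(f"pics/{n}.png").astype(float).mean(2); u=proj(c,(*b,37)).round().astype(int)
    w=g[u[1]-12:u[1]+12,u[0]-12:u[0]+12]; w=cv2.resize(w,(380,380),interpolation=2)
    o.append(np.vstack([w,np.clip((w-248)*255/6,0,255)]).astype(np.uint8))
cv2.imwrite("pics/z25.png",cv2.resize(np.hstack(o),(600,600)))
```

```text
False
t128.6 [583.  122.4  94.3] [3.141e+00 1.000e-03 2.620e+00] F [ 0.9 -0.4  1.2] T [-0.05 -0.3   0.02] op0.149
[(2.54, -0.04, 0.08, 94.3), (2.46, 0.03, 0.07, 94.3), (2.38, 0.01, 0.1, 94.3), (2.3, 0.07, 0.12, 94.3), (2.22, 0.02, 0.1, 94.3), (2.14, 0.03, 0.07, 94.3), (2.06, 0.03, 0.04, 94.3), (1.98, -0.08, -0.01, 94.2), (1.9, -0.1, -0.01, 94.2), (1.82, -0.02, 0.01, 94.2), (1.74, -0.07, 0.02, 94.2), (1.66, 0.01, 0.04, 94.2), (1.58, -0.01, 0.04, 94.2), (1.5, 0.03, 0.05, 94.2)]
t132.4 [582.1 122.6  94.2] [-3.141 -0.     1.503] F [-0.8 -2.1  4.9] T [-0.35  0.43 -0.02] op0.149
t133.6 [581.6  72.7 159.5] [-3.141 -0.     1.572] F [-0.  -0.  -1.7] T [ 0.04  0.01 -0.06] op0.144
```

View pics/z25.png

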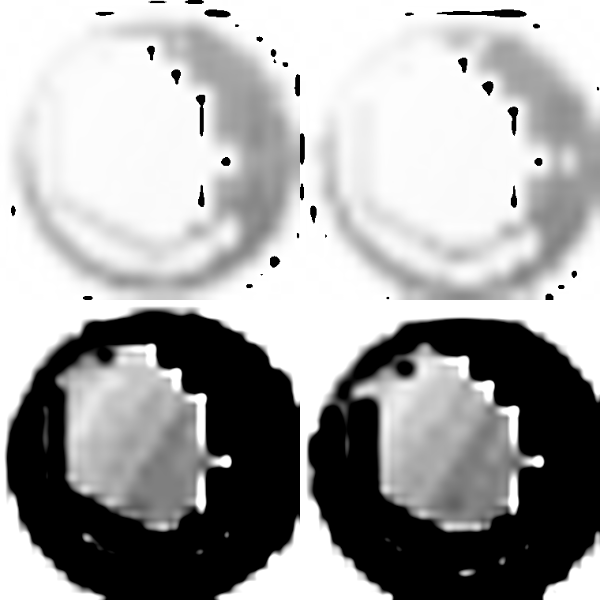

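Run:
```python
import cv2,numpy as np
o=[cv2.resize(cv2.imread(f"pics/{n}.png")[150:340,170:340],None,fx=2.3,fy=2.3) for n in("ik1","v4")]
cv2.imwrite("pics/z26.png",np.hstack(o))
```

```text
(no output)
```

View pics/z26.png

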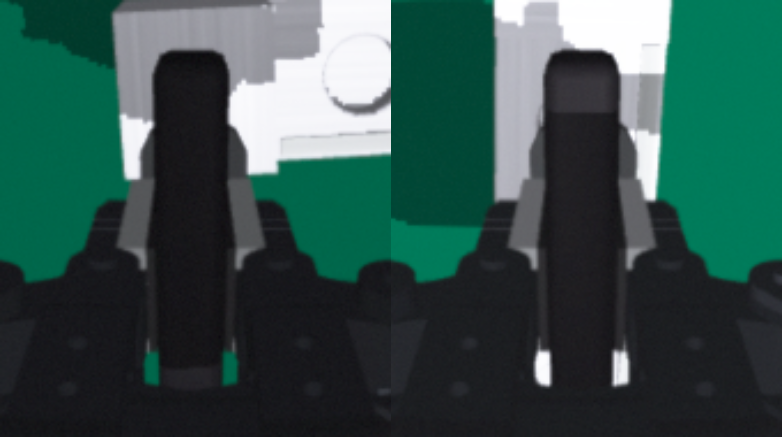

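```bash
cp La.npy x.npy
python3 - <<'E'
from h import *
from scipy.ndimage import gaussian_filter as G
def ori(n,b,c):
    g=cv2.imread(f"pics/{n}.png").astype(float).mean(2); u=proj(c,(*b,13))
    res=[]
    for du in (-1.5,0,1.5):
      for dv in (-1.5,0,1.5):
        p=cv2.getRectSubPix(g.astype(np.float32),(11,11),(float(u[0]+du),float(u[1]+dv)))
        gy,gx=np.gradient(p.astype(float)); m=np.hypot(gx,gy)<3
        a=.5*np.arctan2(2*(gx*gy*m).sum(),((gx*gx-gy*gy)*m).sum()); res.append(np.degrees(a)+90)
    print(n,u.round(1),np.round(res,0), "line angle (img, y down)")
bR=(572.6,-155.1); bL=(582.6,122.4)
c=loadcam("La"); 
ori("Ra",bR,loadcam("Ra"))
cv=cam("wrist"); off=np.array([572.8-581.6,-204.5-72.7,140-159.5]); cv["p"]=cv["p"]+off
ori("v1",bR,cv); ori("v2",bR,cv)
ori("Rb",bR,loadcam("Rb"));ori("Lb",bL,loadcam("Lb"))
ori("La",bL,loadcam("La")); ori("v3",bL,loadcam("v3")); ori("v4",bL,loadcam("v4"))
E
```

```text
Ra [251.1 129.6] [24. 33. 32. 30. 32. 28. 41. 60. 33.] line angle (img, y down)
v1 [251.8 132.2] [124. 115. 118. 121. 114. 121. 118. 112. 117.] line angle (img, y down)
v2 [251.8 132.2] [119. 113. 119. 112. 115. 120. 115. 109. 118.] line angle (img, y down)
Rb [254.1 132.1] [55. 30. 43. 55. 46. 15. 21. 20. 13.] line angle (img, y down)
Lb [252.4 133.3] [56. 58. 49. 61. 67. 63. 56. 64. 57.] line angle (img, y down)
La [252.5 128.6] [57. 69. 51. 57. 63. 55. 57. 63. 52.] line angle (img, y down)
v3 [252.8 130.5] [139.  92.  84.  92. 101. 109. 137. 119.  91.] line angle (img, y down)
v4 [253.2 131. ] [ 94.  85.  74. 126.  82. 111.  94.  98. 143.] line angle (img, y down)
```

The R socket texture turned about 86° clockwise (1.5 rad), which fits the stop. L turned about 65–75° and is noisier. There is time for a decisive check on L: turn it back 0.6 rad, photograph, then tighten again and photograph.

```bash
cat > run.py <<'E'
from h import *
b=(582.6,122.4)
def enter(yw):
    bot.movel([*b,150],rot=DOWN(yw),max_speed=300); bot.movel([*b,112],max_speed=120); bot.dwell(.1)
    h=bot.movel([*b,94.2],max_speed=50,threshold=20)
    if h: bot.movel([*b,94.2],max_speed=50,threshold=20)
    print("in z %.1f"%bot.get_state()["tcp_pos"][2])
def photo(n):
    bot.movel([*b,145],max_speed=200); bot.movel([582,72,150],rot=DOWN(np.pi/2),max_speed=300); bot.dwell(.25); c,im=shot("wrist",n); np.save(n+".npy",[c["p"],*c["R"]]); print("t%.1f"%bot.get_state()["t"])
def spin(y0,y1,n):
    r=[]
    for y in np.linspace(y0,y1,n+1)[1:]:
        bot.movel([*b,94.2],rot=DOWN(y),max_speed=150); s=bot.get_state(); r.append(float(s["effort"][5].round(2)))
    print(r)
enter(1.5); spin(1.5,2.2,6); photo("v5")
o=[]
for n in ("v4","v5"):
    c=loadcam(n); g=cv2.imread(f"pics/{n}.png").astype(float).mean(2); u=proj(c,(*b,37)).round().astype(int)
    w=g[u[1]-12:u[1]+12,u[0]-12:u[0]+12]; w=cv2.resize(w,(380,380),interpolation=2)
    o.append(np.vstack([w,np.clip((w-246)*255/8,0,255)]).astype(np.uint8))
cv2.imwrite("pics/z27.png",cv2.resize(np.hstack(o),(600,600)))
E
python3 run.py
```

```text
in z 94.2
[-0.09, -0.07, -0.1, -0.11, -0.12, -0.12]
t138.1
```

View pics/z27.png

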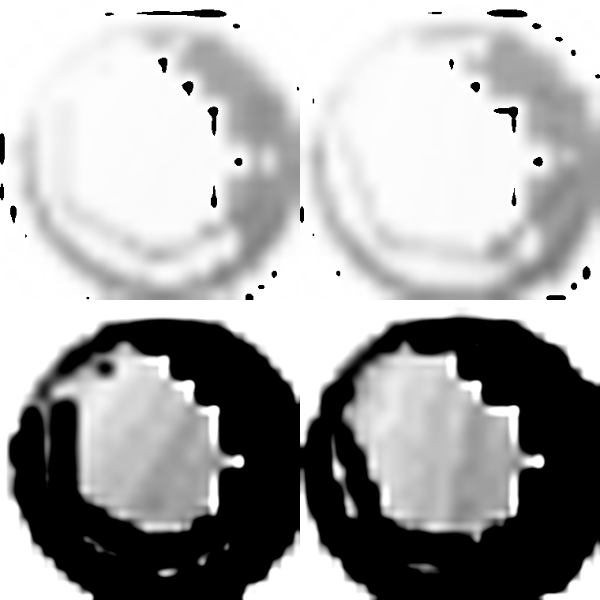

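Turning back moved the screw by about 28° at friction torque, whereas clockwise it would not move before, so the earlier position was the stop. Re-tightening and checking.

```bash
python3 - <<'E'
src=open('run.py').read().replace('enter(1.5); spin(1.5,2.2,6); photo("v5")','enter(2.2); spin(2.2,1.24,12); bot.dwell(.4); rep(); photo("v6")').replace('("v4","v5")','("v4","v6")').replace("z27","z28")
open('run2.py','w').write(src)
E
python3 run2.py
```

```text
in z 94.2
[0.03, 0.06, 0.06, 0.07, 0.07, 0.08, 0.1, 0.11, 0.11, 0.11, 0.11, 0.11]
t143.4 [581.9 122.6  94.2] [-3.14   0.     1.243] F [-2.1 -0.5  5.6] T [-0.28  0.77  0.12] op0.143
t144.6
```

View pics/z28.png

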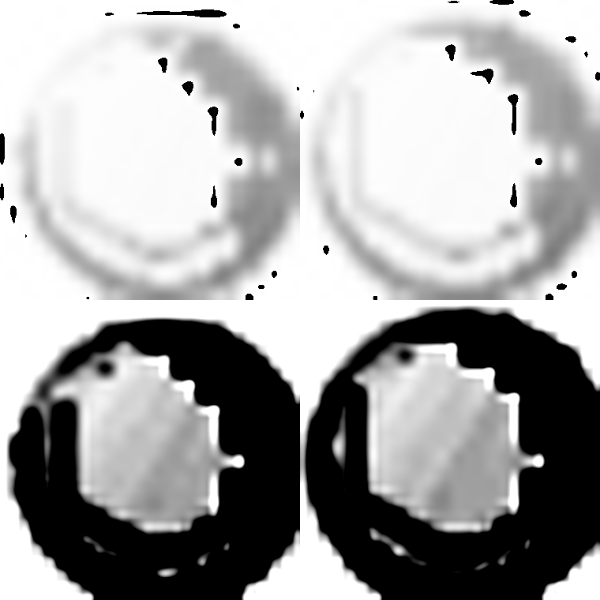

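The socket is back at the same stop angle, and I left it under clockwise torque. I'll re-seat the right screw the same way, ending while still loaded clockwise, then return the key.

Run:
```python
from h import *
b=(572.3,-155.1); yw=2.85
bot.movel([582,72,155],max_speed=150)
bot.move_ptp([*b,150],DOWN(yw)); bot.movel([*b,112],max_speed=100); bot.dwell(.15)
h=bot.movel([*b,94.2],max_speed=50,threshold=20)
if h: bot.movel([*b,94.2],max_speed=50,threshold=20)
rep(); r=[]
for i in range(1,9):
    bot.movel([*b,94.2],rot=DOWN(yw-.06*i),max_speed=150); s=bot.get_state(); r.append(float(s["effort"][5].round(2)))
    if len(r)>5 and r[-1]<max(r)-.015: break
print(r); bot.dwell(.4); rep()
bot.movel([*b,145],max_speed=150)
bot.movel([572.8,-205,140],rot=DOWN(np.pi/2),max_speed=300); bot.dwell(.25); rep()
c,im=shot("wrist","v7"); u=proj(c,(572.8,-155.2,45)).round().astype(int)
o=[]
for g in (cv2.imread("pics/v1.png"),im):
    w=cv2.resize(cv2.cvtColor(g,cv2.COLOR_BGR2GRAY)[u[1]-15:u[1]+15,u[0]-15:u[0]+15],(300,300),interpolation=cv2.INTER_NEAREST)
    o.append(np.vstack([w,np.clip((w.astype(float)-205)*255/35,0,255).astype(np.uint8)]))
cv2.imwrite("pics/z29.png",np.hstack(o))
```

```text
t147.5 [ 573.  -155.2   94.3] [3.141e+00 1.000e-03 2.850e+00] F [ 2.2 -0.1  1.5] T [ 0.05 -0.5   0.07] op0.145
[0.06, 0.06, 0.09, 0.12, 0.11, 0.13, 0.1]
t149.7 [ 572.4 -155.2   94.3] [-3.141  0.     2.43 ] F [ 2.8 -1.8  2. ] T [-0.53 -0.87  0.05] op0.148
t151.4 [ 572.8 -204.8  140. ] [-3.142 -0.     1.571] F [-1.8  0.8 -1.3] T [0.   0.06 0.02] op0.146
```

View pics/z29.png

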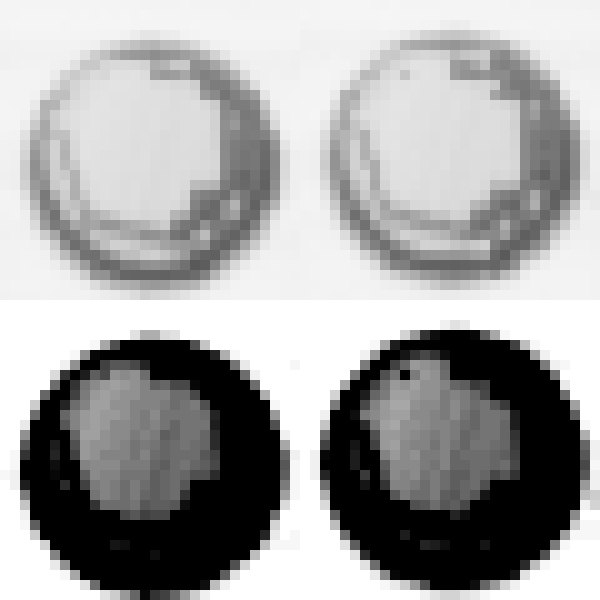

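The right screw shows the same angle again, so it is at its stop. Returning the key to its stand.

Run:
```python
from h import *
p=(571.3,-385.3)
bot.movel([572.8,-205,157],max_speed=120)
bot.move_ptp([*p,157],DOWN(YK)); bot.dwell(.3); rep()
bot.movel([*p,120],max_speed=80)
h=bot.movel([*p,88],max_speed=30,threshold=7); print(h); bot.dwell(.1); rep()
c,im=shot("scene","s8"); cv2.imwrite("pics/z30.png",cv2.resize(im[100:220,80:240],(800,600),interpolation=2))
```

```text
t153.6 [ 571.4 -385.   157.1] [-3.142  0.     3.058] F [ 0.1  0.8 -1.4] T [ 0.01 -0.02 -0.  ] op0.142
True
t155.1 [ 571.2 -385.    91.6] [ 3.141 -0.     3.058] F [-1.1  0.5  4.7] T [0.03 0.15 0.  ] op0.144
```

View pics/z30.png

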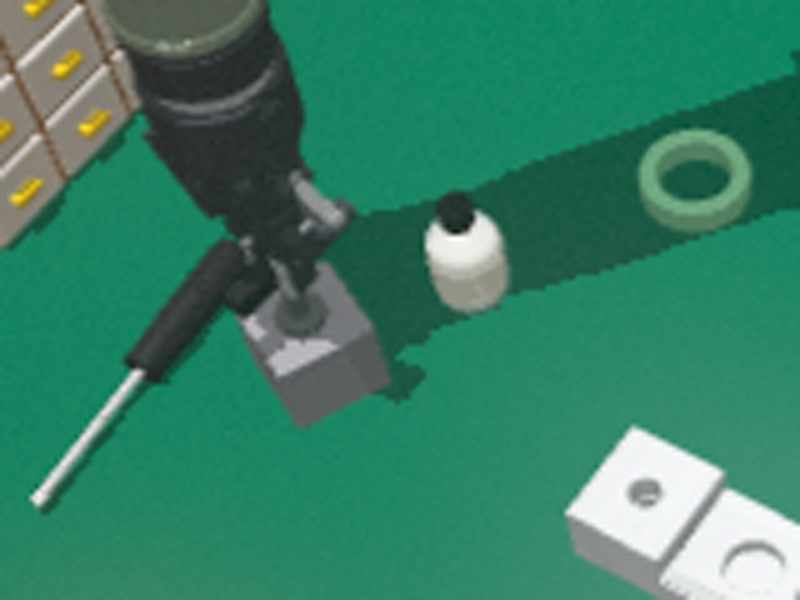

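The key's collar is resting on the stand at TCP 91.6, the same height as at pickup. Releasing and backing off for a last look.

Run:
```python
from h import *
p=(571.3,-385.3)
bot.grip(0.5); bot.movel([*p,180],max_speed=100); bot.move_ptp([517,-375,260],DOWN(0)); bot.dwell(.3); rep()
shot("wrist","f1"); 
bot.move_ptp([480,-120,330],DOWN(np.pi/2)); bot.dwell(.2); rep(); shot("scene","f2"); shot("wrist","f4")
a=cv2.imread("pics/f1.png");b=cv2.imread("pics/f2.png")
cv2.imwrite("pics/z31.png",np.hstack([cv2.resize(a[60:260,150:360],(390,372)),cv2.resize(b[110:330,80:430],(400,372))]))
bt=cv2.imread("pics/kb.png"); d=cv2.absdiff(a,bt)[60:260,150:360].mean(); print("diff",d)
```

```text
t159.5 [ 517. -375.  260.] [-3.142  0.     0.   ] F [-0.   1.  -0.4] T [ 0.    0.   -0.01] op0.501
t160.9 [ 480.1 -120.8  329.5] [-3.141 -0.     1.569] F [0.3 0.1 0.1] T [-0.04  0.03  0.04] op0.495
diff 3.986730158730159
```

View pics/z31.png

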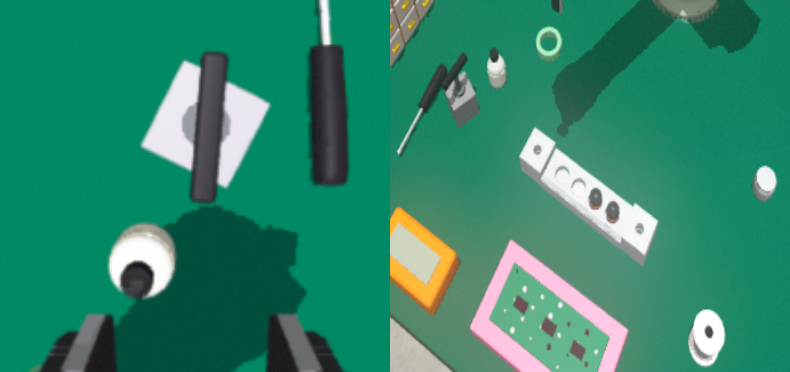

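View pics/f4.png

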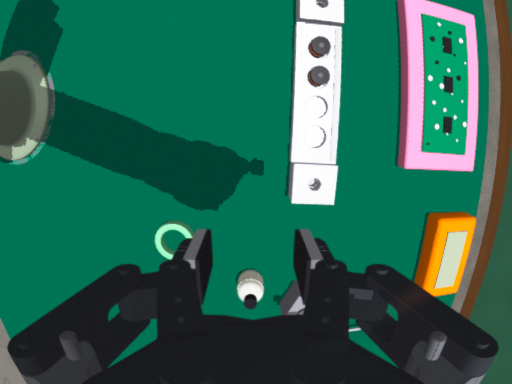

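The key stands upright in its stand, both chokes are in their pockets at (319,46) and (319,76), and the bystanders are where they were. Handing in.

```bash
python3 -c "
from h import *
rep(); bot.sign_off()"
```

```text
t161.0 [ 480.1 -120.6  329.6] [-3.141 -0.     1.57 ] F [0.2 0.1 0. ] T [-0.   -0.01  0.  ] op0.498
the job is handed in; nothing more can be done
```

The job is handed in at 161 s, within the 210 s limit. I believe everything was met, but I judged the screws' tightness from pictures because I never felt a hard stop.

- **Chokes:** Only two were present. One was knocked about 35 mm aside during the run, so I found it again. Both are in pockets; touching their tops gave z = 41.1 mm, against 41 mm when fully seated.
- **Screws:** I tightened both with the key fully in; the key tip was at about 13 mm, using the tip offset I measured by touching the bench.
    - **Turn seen:** The brush marks in the socket floors turned about 86° (right screw) and roughly 65–75° (left screw, a noisier reading).
    - **At the stop:** Neither screw turned further when I turned the key clockwise again. The left one did turn back when I loosened it as a test, and then returned to the same angle. I re-tightened both at the end.
- **Key:** It went back into the stand at the same height as at pickup and is upright in the last picture. The bystanders look unmoved.

**Disagreeing check:** The torque never rose above about 0.13 N m. Past the stop, the key slipped around in the socket, and it also went in at angles where I expected it to be blocked.

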